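Gauge guide caps on a step pin, sort sound from worn, shut the box

TASK

Check each of the round metal caps on the step gauge, one at a time from the shortest to the tallest: slide it down over the pin as far as it goes and let go. A cap that stops on the step is sound and goes into the grey box; one that slides all the way down to the pedestal is worn and goes into the black scrap bin. When every cap has been sorted, shut the lid of the box fully, and leave the other things on the table where they are.

Things in the scene. Friction and masses are not known exactly. Their poses are not given: they have to be found in the camera images.
- cap_p_c (a point): Centre (half-way up, on the axis) of an upright round aluminium cap 34 mm tall, body 24 mm across, with a foot flange 34 mm across and 5 mm thick at the bottom; closed on top, open below, bore 30 mm deep, z axis up. Two such caps of this size exist (p and n), one sound and one worn, alike from outside; at most one of them is on the table, the other is absent (no reading from the start).
- cap_n_c (a point): Centre (half-way up, on the axis) of an upright round aluminium cap 34 mm tall, body 24 mm across, with a foot flange 34 mm across and 5 mm thick at the bottom; closed on top, open below, bore 30 mm deep, z axis up. Two such caps of this size exist (p and n), one sound and one worn, alike from outside; at most one of them is on the table, the other is absent (no reading from the start).
- cap_q_c (a point): Centre (half-way up, on the axis) of an upright round aluminium cap 40 mm tall, body 26 mm across, with a foot flange 34 mm across and 5 mm thick at the bottom; closed on top, open below, bore 30 mm deep, z axis up. Two such caps of this size exist (q and m), one sound and one worn, alike from outside; at most one of them is on the table, the other is absent (no reading from the start).
- cap_m_c (a point): Centre (half-way up, on the axis) of an upright round aluminium cap 40 mm tall, body 26 mm across, with a foot flange 34 mm across and 5 mm thick at the bottom; closed on top, open below, bore 30 mm deep, z axis up. Two such caps of this size exist (q and m), one sound and one worn, alike from outside; at most one of them is on the table, the other is absent (no reading from the start).
- cap_r_c (a point): Centre (half-way up, on the axis) of an upright round aluminium cap 46 mm tall, body 28 mm across, with a foot flange 34 mm across and 5 mm thick at the bottom; closed on top, open below, bore 30 mm deep, z axis up. Two such caps of this size exist (r and k), one sound and one worn, alike from outside; at most one of them is on the table, the other is absent (no reading from the start).
- cap_k_c (a point): Centre (half-way up, on the axis) of an upright round aluminium cap 46 mm tall, body 28 mm across, with a foot flange 34 mm across and 5 mm thick at the bottom; closed on top, open below, bore 30 mm deep, z axis up. Two such caps of this size exist (r and k), one sound and one worn, alike from outside; at most one of them is on the table, the other is absent (no reading from the start).
- cap_s_c (a point): Centre (half-way up, on the axis) of an upright round aluminium cap 52 mm tall, body 30 mm across, with a foot flange 34 mm across and 5 mm thick at the bottom; closed on top, open below, bore 30 mm deep, z axis up. Two such caps of this size exist (s and t), one sound and one worn, alike from outside; at most one of them is on the table, the other is absent (no reading from the start).
- cap_t_c (a point): Centre (half-way up, on the axis) of an upright round aluminium cap 52 mm tall, body 30 mm across, with a foot flange 34 mm across and 5 mm thick at the bottom; closed on top, open below, bore 30 mm deep, z axis up. Two such caps of this size exist (s and t), one sound and one worn, alike from outside; at most one of them is on the table, the other is absent (no reading from the start).
- gauge: Fixed step gauge. Origin: centre of its underside on the table, z up. Round foot 60 mm across and 10 mm high, on it a pedestal 23 mm across up to 25 mm, then a lower pin 15 mm across up to the step at 39 mm (its edge bevelled), then an upper pin 10 mm across with a tapered tip up to 52 mm. A sound bore (13 mm) passes over the upper pin only, so the cap rests on the step; a worn bore (18 mm) passes over both, so the cap drops to the pedestal, 14 mm lower.
- gauge_step (a point): Centre of the gauge's step, 39 mm over the table, on the pin axis.
- gauge_pedestal (a point): Centre of the pedestal's top, 25 mm over the table, on the pin axis.
- parts_box: Fixed grey box with hinged lid, for sound caps. Origin: centre of its underside. Outside 115 mm along its x, 166 mm along its y, 60 mm high; walls and floor 5 mm. Its x axis points to the hinge side, which is turned towards the robot.
- lid_hinge (a point): Middle of the lid's hinge line, on the box's +x rim (towards the robot), at the height of the lid's underside when shut (60.5 mm). The hinge line runs along the box's y.
- lid_edge (a point): Middle of the lid's free edge, half-way through its thickness, 115 mm from the hinge line. The lid is a flat panel 6 mm thick and 166 mm wide, with a black tab 50 mm wide that stands out 13 mm past this edge.
- box_lid (a joint): Lid angle in rad: 0 shut, flat on the rim; about 1.9 to 2.1 open, leaning back towards the robot. Stiff: it stays where it is left; about 2 N at the free edge moves it.
- scrap_bin: Fixed black open parts bin, for worn caps; a few tiny white parts lie at its bottom. Origin: centre of its underside. 150 mm along its x, 98 mm along its y, 58 mm high (the -x wall only 32 mm); walls and floor 2 mm.
- spacer: Bystander: a brass six-sided spacer standing upright, 16x19 mm, 29 mm tall. Origin at its underside.
- spacer_b: Bystander, present in some starts: a brass six-sided spacer standing upright, 16x19 mm, 25 mm tall. Origin at its underside.
- usb_stick: Bystander: black data stick, 18x46x9 mm. Origin at its underside.
- loupe: Bystander: black eye loupe, 34 mm across, 35 mm tall. Origin at its underside.
- toggle_clamp: Bystander, fixed: a small bench clamp with a red lever, up to 60 mm tall. Origin at its base; it extends 76 mm along its -y and its +y, 22 mm along its -x and +x.
Things that resemble listed ones, but are neither listed nor needed, are in the scene too. Leave any blue look-alike of the part that bears cap_q_c alone.

How it is judged:
On the way, in this order (a step that is already met when the one before it is completed fails the run):
1. the 34 mm cap (if there is one) stands on the gauge pin, let go, as far down as it will go (((z of cap_p_c in the frame of gauge between 0.053 and 0.059 m and horizontal distance between cap_p_c and gauge below 0.005 m and angle between cap_p_c's own z axis and vertical below 0.12 rad and contact force between the fingers and cap_p below 0.3 N) or (z of cap_n_c in the frame of gauge between 0.039 and 0.045 m and horizontal distance between cap_n_c and gauge below 0.005 m and angle between cap_n_c's own z axis and vertical below 0.12 rad and contact force between the fingers and cap_n below 0.3 N))), for 0.2 s.
2. the 40 mm cap (if there is one) stands on the gauge pin, let go, as far down as it will go (((z of cap_q_c in the frame of gauge between 0.042 and 0.048 m and horizontal distance between cap_q_c and gauge below 0.005 m and angle between cap_q_c's own z axis and vertical below 0.12 rad and contact force between the fingers and cap_q below 0.3 N) or (z of cap_m_c in the frame of gauge between 0.056 and 0.062 m and horizontal distance between cap_m_c and gauge below 0.005 m and angle between cap_m_c's own z axis and vertical below 0.12 rad and contact force between the fingers and cap_m below 0.3 N))), for 0.2 s.
3. the 46 mm cap (if there is one) stands on the gauge pin, let go, as far down as it will go (((z of cap_r_c in the frame of gauge between 0.059 and 0.065 m and horizontal distance between cap_r_c and gauge below 0.005 m and angle between cap_r_c's own z axis and vertical below 0.12 rad and contact force between the fingers and cap_r below 0.3 N) or (z of cap_k_c in the frame of gauge between 0.045 and 0.051 m and horizontal distance between cap_k_c and gauge below 0.005 m and angle between cap_k_c's own z axis and vertical below 0.12 rad and contact force between the fingers and cap_k below 0.3 N))), for 0.2 s.
4. the 52 mm cap (if there is one) stands on the gauge pin, let go, as far down as it will go (((z of cap_s_c in the frame of gauge between 0.048 and 0.054 m and horizontal distance between cap_s_c and gauge below 0.005 m and angle between cap_s_c's own z axis and vertical below 0.12 rad and contact force between the fingers and cap_s below 0.3 N) or (z of cap_t_c in the frame of gauge between 0.062 and 0.068 m and horizontal distance between cap_t_c and gauge below 0.005 m and angle between cap_t_c's own z axis and vertical below 0.12 rad and contact force between the fingers and cap_t below 0.3 N))), for 0.2 s.
5. the lid of the box is shut (value of joint box_lid below 0.05 rad), for 0.2 s.
At the end, for the whole second after the job is handed in: every sound cap lies in the grey box and every worn cap in the black scrap bin, with its centre between the walls and below the rim; the lid is shut to within 0.05 rad (value of joint box_lid below 0.05 rad and x of cap_p_c in the frame of parts_box between -0.0525 and 0.0525 m and y of cap_p_c in the frame of parts_box between -0.078 and 0.078 m and z of cap_p_c in the frame of parts_box between 0 and 0.06 m and x of cap_n_c in the frame of scrap_bin between -0.073 and 0.073 m and y of cap_n_c in the frame of scrap_bin between -0.047 and 0.047 m and z of cap_n_c in the frame of scrap_bin between 0 and 0.058 m and x of cap_q_c in the frame of scrap_bin between -0.073 and 0.073 m and y of cap_q_c in the frame of scrap_bin between -0.047 and 0.047 m and z of cap_q_c in the frame of scrap_bin between 0 and 0.058 m and x of cap_m_c in the frame of parts_box between -0.0525 and 0.0525 m and y of cap_m_c in the frame of parts_box between -0.078 and 0.078 m and z of cap_m_c in the frame of parts_box between 0 and 0.06 m and x of cap_r_c in the frame of parts_box between -0.0525 and 0.0525 m and y of cap_r_c in the frame of parts_box between -0.078 and 0.078 m and z of cap_r_c in the frame of parts_box between 0 and 0.06 m and x of cap_k_c in the frame of scrap_bin between -0.073 and 0.073 m and y of cap_k_c in the frame of scrap_bin between -0.047 and 0.047 m and z of cap_k_c in the frame of scrap_bin between 0 and 0.058 m and x of cap_s_c in the frame of scrap_bin between -0.073 and 0.073 m and y of cap_s_c in the frame of scrap_bin between -0.047 and 0.047 m and z of cap_s_c in the frame of scrap_bin between 0 and 0.058 m and x of cap_t_c in the frame of parts_box between -0.0525 and 0.0525 m and y of cap_t_c in the frame of parts_box between -0.078 and 0.078 m and z of cap_t_c in the frame of parts_box between 0 and 0.06 m); the robot touches nothing.
It fails at once if the brass spacer is moved more than 30 mm (distance of spacer from where it was at the start of the episode above 0.03 m).
It fails at once if the data stick is moved more than 30 mm (distance of usb_stick from where it was at the start of the episode above 0.03 m).
It fails at once if the loupe is moved more than 30 mm (distance of loupe from where it was at the start of the episode above 0.03 m).
It fails at once if the short brass spacer is moved more than 30 mm (distance of spacer_b from where it was at the start of the episode above 0.03 m).
Of cap_p, cap_n only 1 to 1 are there at a start; the rules pass over those that are not, and their reading is None.
Of cap_q, cap_m only 1 to 1 are there at a start; the rules pass over those that are not, and their reading is None.
Of cap_r, cap_k only 1 to 1 are there at a start; the rules pass over those that are not, and their reading is None.
Of cap_s, cap_t, spacer_b only 1 to 1 are there at a start; the rules pass over those that are not, and their reading is None.
At some moment in a run one of cap_r, cap_k may be knocked a few centimetres aside while the robot is not near it.
It also fails if it takes over 200 s, if anything falls off the work surface, if the arm or the gripper's body presses on something with over 40 N, if the wrist force passes 120 N, or if a joint passes its speed limit or range.

ROBOT

A 6-joint arm with a two-finger parallel gripper is mounted at the origin on a cart in front of the work surface, level with it; the furniture and walls round the work are solid. World frame = base frame: x ahead of the robot, y to its left, z up, the work surface at z = 0. Lengths are in m, angles in rad, forces in N, time in s.
With the tool pointing down it reaches from about 0.425 to 0.95 m from the base axis. Payload 3.5 kg.
Tool frame: the origin (TCP) lies on the centre line of the jaws, within the pads' length; the fingertips stand 14 mm ahead of it and the grasp point (between the pads) lies 5 mm behind it (tips_ahead is the distance from the TCP to the fingertips, in m); y points along the fingers, z is the direction in which the jaws open and shut, and the axes are right-handed (so a half turn about y gives the same grasp; the last joint's range is limited). The gripper opens to 85 mm and grips with 20 to 120 N. Pads are 22 mm wide; open, the fingers measure 114 mm over their backs; the gripper's body (76 mm by 85 mm) begins 54 mm behind the grasp point. The pads swing forward as they close: fully open they stand 13 mm farther back than shut.
Start: joints at [-1.387, 0.286, 1.577, -0, 1.279, -0.15], TCP at [0.221, -0.638, 0.212] pointing down, gripper open.
Joint ranges: [-2.77, 2.77], [-0.9, 2.22], [0.21, 2.48], [-1.53, 4.67], [0.24, 2.81], [-2.84, 2.84]. Speed limits (rad/s): [2.79, 2.79, 3.14, 3.14, 3.14, 3.14].

INTERFACE

Orientations are given as a unit quaternion [x, y, z, w].
In Python, from plant import get_state, read_camera, sign_off, tips_ahead gives the robot as it stands.
- The arm moves only by the tool send_rows, never from a script. Its argument "plan" is a list of rows, each a list of 2 entries, a list of its own where there are three numbers: the shift along the tool's x, y, z in units of 12 cm (1.0 is 12 cm), then the turn, a rotation vector about the tool's x, y, z in units of 360 degrees (1.0 is 360 degrees). In form: [[[tx, ty, tz], [rx, ry, rz]], ...]. A call has 1 to 12 rows; each row shifts and turns the commanded pose from where the row before left it, along the tool's axes as they then stand; what a row does not reach is not made up. A row lasts 1/10 s, in which the tool goes at most 50 mm and 8.59 degrees, less where a joint would pass 70% of its speed; a pose out of reach is approached as far as the arm can. A call with a number of a shift or a turn outside -1 to 1 is refused whole. A call with a gripper value outside its range is refused whole. "gripper" is the closure, from 0 (fully open) to 1 (shut), set as the call begins (left out, the last holds). The fingers move at their own pace and stop on an object; "grip_force" is the grip in N (left out, the last holds). Time passes only in rows, so rows that do not move let the fingers close. It gives the time, the measured TCP pose, the force and the opening at its end, in the units of the state.
- get_state(): the state, without advancing time (a new reading comes with each control period).
- read_camera(name): name is "side" or "top" or "wrist"; returns a dict with "img" (480x640x3 uint8, blue, green, red), "fx", "fy", "cx", "cy" (pixels), "world_from_camera" (4x4, takes a point from camera to world coordinates); the wrist camera has in their place "mount" (4x4, takes a point from camera to tool coordinates, whose origin is the TCP and whose axes are the tool frame's). Camera axes: x right, y down, z forward; pixel columns grow to the right and rows downward; lengths in m; the calibration is good to about 2 mm. The wrist camera is an equidistant fisheye: a pixel r from the principal point sees the ray r / f radians off the axis. A picture is of the moment at which its call begins: read the wrist's pose just before it. There is no depth.
- sign_off(): hands the job in, once; it reports no verdict.
The state is a dict: "time": time; "qpos": joint angles; "dq": joint speeds; "joint_efforts": joint torques, N m; "eef_pos": TCP position; "tcp_rot": TCP orientation; "contact_force": force on the tool from outside, world axes, zero at the start; "wrist_torque": the same for the moment, N m; "opening": opening from 0.0 (shut) to 1.0 (fully open).
Only numpy, scipy, OpenCV 4.12 (cv2) and the standard library are available. Lean on these libraries where they do the work, as an engineer would, in place of code of your own. Each camera call takes 0.05 s, during which the arm holds its last target. There are 200 camera calls.

## Working session

There is one attempt and no reset: what is moved stays moved. The work goes in short steps, Python scripts to look and compute and a tool call to move; the robot and the scene stay as the last step left them, time stands still between calls to the robot, and variables do not carry over. Pictures are saved under pics/ and viewed, about 12 in all and at most 16, crops included, and the job is handed in when it is done.

Besides the shell and the picture viewer there is one more tool, called as name(argument=value, ...) on one line, values as JSON. send_rows: Moves the arm, as the interface text tells. Its arguments: {"type":"object","properties":{"plan":{"type":"array"},"gripper":{"type":"number"},"grip_force":{"type":"number"}},"required":["plan"]}

```bash
mkdir -p pics; ls
cat > h.py <<'E'
import numpy as np, cv2
from plant import get_state, read_camera, sign_off, tips_ahead
from scipy.spatial.transform import Rotation as R
def ray(c,u,v):
    T=np.array(c["world_from_camera"]); d=T[:3,:3]@np.array([(u-c["cx"])/c["fx"],(v-c["cy"])/c["fy"],1]); return T[:3,3],d
def onz(c,u,v,z):
    o,d=ray(c,u,v); return o+d*(z-o[2])/d[2]
def proj(c,p):
    T=np.linalg.inv(np.array(c["world_from_camera"])); q=T[:3,:3]@np.array(p)+T[:3,3]; return np.array([c["fx"]*q[0]/q[2]+c["cx"],c["fy"]*q[1]/q[2]+c["cy"]])
E
python3 - <<'E'
from h import *
s=get_state(); print(s, tips_ahead if not callable(tips_ahead) else tips_ahead())
for n in("top","side","wrist"):
    c=read_camera(n); cv2.imwrite(f"pics/{n}0.png",c["img"]); print(n,{k:np.round(v,4).tolist() for k,v in c.items() if k!="img"})
E
```

```text
pics
{'time': 0.0, 'qpos': array([-1.38702925e+00,  2.87162594e-01,  1.57822999e+00,  1.93347126e-05,
        1.27857271e+00, -1.50022427e-01]), 'dq': array([-0.00026981,  0.0004828 ,  0.00054629, -0.00081603,  0.00122349,
        0.00061452]), 'joint_efforts': array([ 1.07062999e-03, -4.05971897e+01, -2.92628288e+01, -1.34793063e-04,
        5.86094975e-03,  5.48333730e-06]), 'eef_pos': array([ 0.22103317, -0.63702531,  0.21062059]), 'tcp_rot': array([-0.1174709 ,  0.69812047, -0.69644279,  0.11745568]), 'contact_force': array([ 0.28136634, -0.26064325, -1.16122451]), 'wrist_torque': array([-0.00215858,  0.02106526,  0.04263906]), 'opening': 1.001027042117673} 0.014
top {'fx': 546.5103, 'fy': 546.5103, 'cx': 322.7125, 'cy': 243.7307, 'world_from_camera': [[-0.0094, -0.9813, 0.1924, 0.3294], [-0.9997, 0.0134, 0.0193, 0.1042], [-0.0215, -0.1922, -0.9811, 1.0193], [0.0, 0.0, 0.0, 1.0]]}
side {'fx': 600.3466, 'fy': 600.3466, 'cx': 308.545, 'cy': 239.2546, 'world_from_camera': [[0.825, 0.4183, -0.38, 0.9727], [0.5649, -0.6296, 0.5334, -0.5297], [-0.0162, -0.6547, -0.7557, 0.955], [0.0, 0.0, 0.0, 1.0]]}
wrist {'fx': 371.6483, 'fy': 371.6483, 'cx': 320.2884, 'cy': 239.5254, 'mount': [[-0.0018, 0.9489, 0.3156, -0.0808], [0.0009, -0.3156, 0.9489, -0.162], [1.0, 0.002, -0.0003, 0.0006], [0.0, 0.0, 0.0, 1.0]]}
```

View pics/top0.png

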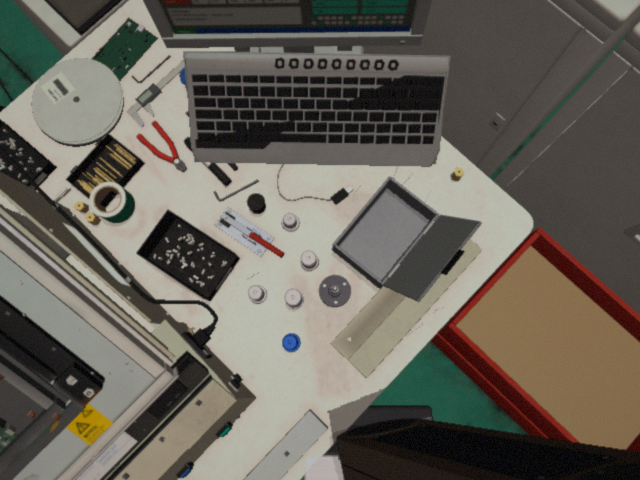

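View pics/side0.png

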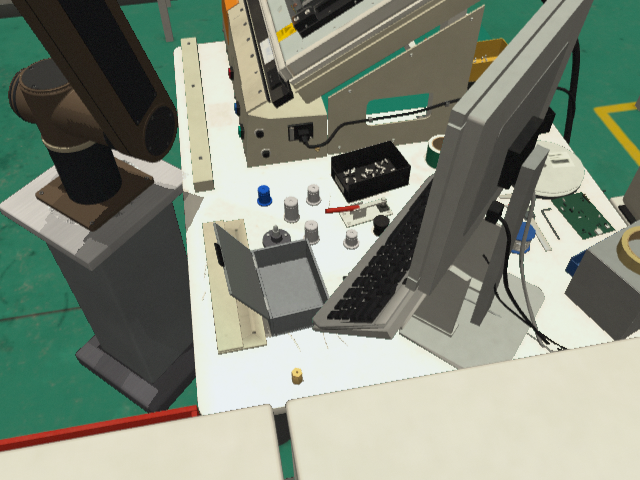

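The top view shows four silver caps at about (289,220), (309,260), (293,297) and (257,294), a blue look-alike at (291,342), the gauge at (335,290), the bin at (189,255) and the box at (385,240) with its lid open. I'll enlarge the caps in both views.

Run:
```python
import cv2,numpy as np
t=cv2.imread("pics/top0.png")[195:365,225:365]; s=cv2.imread("pics/side0.png")[170:260,240:400]
t=cv2.resize(t,None,fx=3.5,fy=3.5,interpolation=cv2.INTER_CUBIC)
cv2.imwrite("pics/tc.png",t)
s=cv2.resize(s,None,fx=5,fy=5,interpolation=cv2.INTER_CUBIC)
cv2.imwrite("pics/sc.png",s)
```

```text
(no output)
```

View pics/tc.png

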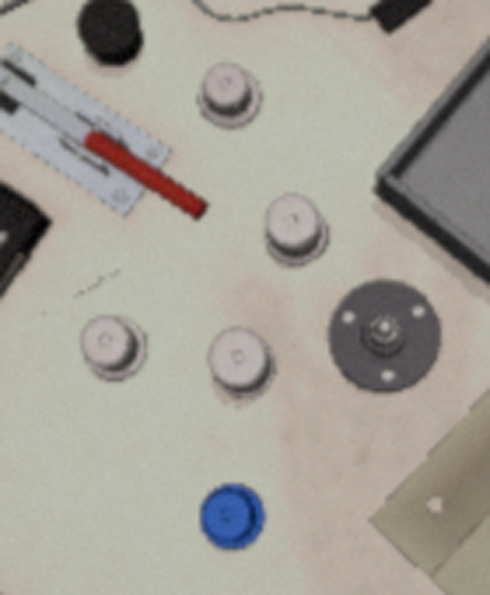

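View pics/sc.png

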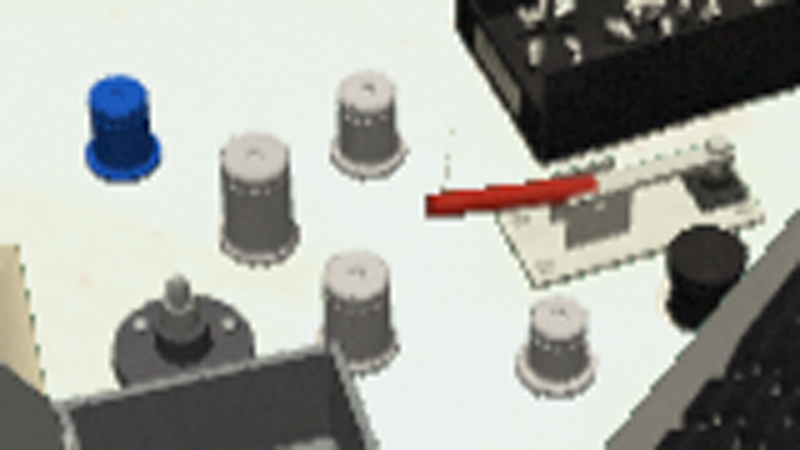

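```bash
cat >> h.py <<'E'
def tri(c1,p1,c2,p2):
    o1,d1=ray(c1,*p1);o2,d2=ray(c2,*p2)
    d1/=np.linalg.norm(d1);d2/=np.linalg.norm(d2)
    t=np.linalg.lstsq(np.c_[d1,-d2],o2-o1,rcond=None)[0]
    a=o1+t[0]*d1;b=o2+t[1]*d2; return (a+b)/2,np.linalg.norm(a-b)
E
python3 - <<'E'
from h import *
np.set_printoptions(precision=4,suppress=True)
t=read_camera("top");s=read_camera("side")
P={'A34':((228,85),(558,310),.034),'B46':((294,219),(357,268),.046),'C52':((238,357),(255,152),.052),'D40':((106,341),(366,88),.040),'G':((384,326),(178,280),.052),'blue':((230,515),(118,92),.040)}
for k,(a,b,h) in P.items():
    a=np.array(a)/3.5+(225,195);b=np.array(b)/5+(240,170)
    print(k,*tri(t,a,s,b),onz(t,*a,h)[:2],onz(s,*b,h)[:2])
print('foot',onz(t,335,291,.01))
g=cv2.cvtColor(t["img"],cv2.COLOR_BGR2GRAY)
# bin: dark blob
m=(g<60).astype(np.uint8)*255
for (x0,x1,y0,y1,h,n) in((130,245,205,305,.058,'bin'),(330,440,175,290,.06,'box')):
    mm=np.zeros_like(g); mm[y0:y1,x0:x1]=(g[y0:y1,x0:x1]<(60 if n=='bin' else 120))*255
    cs=cv2.findContours(cv2.morphologyEx(mm,cv2.MORPH_CLOSE,np.ones((9,9))),0,2)[0]; c=max(cs,key=cv2.contourArea)
    r=cv2.minAreaRect(c); print(n,r)
    q=[onz(t,*p,h)[:2] for p in cv2.boxPoints(r)]; print(np.array(q),np.mean(q,0),[np.linalg.norm(q[i]-q[i-1]) for i in range(4)])
for p in((391,178),(438,214),(383,289),(333,244)): print('boxhand',onz(t,*p,.06)[:2])
for p in((172,211),(239,262),(211,300),(138,251)): print('binhand',onz(t,*p,.058)[:2])
E
```

```text
A34 [0.5709 0.1846 0.0335] 0.002711279817589868 [0.5697 0.1836] [0.5719 0.1854]
B46 [0.4959 0.1491 0.0462] 0.0021356317471405394 [0.4952 0.1484] [0.4965 0.1502]
C52 [0.4245 0.1777 0.0498] 0.0018616095922377458 [0.4237 0.1768] [0.4265 0.1767]
D40 [0.4347 0.2467 0.0369] 0.0013645610011322527 [0.4338 0.2457] [0.4369 0.2446]
G [0.4395 0.1031 0.047 ] 0.0010368240261989326 [0.4385 0.1027] [0.4427 0.1   ]
blue [0.3462 0.1828 0.0387] 0.002917354501424618 [0.3451 0.1817] [0.348  0.1829]
foot [0.438  0.1022 0.01  ]
bin ((176.1923065185547, 272.9615173339844), (87.91998291015625, 96.79518127441406), 33.6900634765625)
[[0.4413 0.4975]
 [0.5878 0.4081]
 [0.4957 0.2722]
 [0.3544 0.3633]] [0.4698 0.3853] [np.float64(0.15986735137946276), np.float64(0.17165038372946878), np.float64(0.16426270065522375), np.float64(0.1680897696622801)]
box ((399.1654357910156, 243.8921356201172), (102.9178695678711, 95.4844741821289), 39.369319915771484)
[[ 0.5094  0.1118]
 [ 0.6453 -0.0007]
 [ 0.5215 -0.138 ]
 [ 0.392  -0.0253]] [ 0.517 -0.013] [np.float64(0.18046219833374944), np.float64(0.1763792860116304), np.float64(0.1849181867955247), np.float64(0.17168882699172247)]
boxhand [ 0.6383 -0.0029]
boxhand [ 0.5693 -0.085 ]
boxhand [0.4351 0.018 ]
boxhand [0.5168 0.1047]
binhand [0.5826 0.3977]
binhand [0.4867 0.2731]
binhand [0.4194 0.3213]
binhand [0.5092 0.4561]
```

Triangulated heights are 33.5, 46.2, 49.8 and 36.9 mm, so A = 34, B = 46, C = 52 and D = 40 mm. The blue one (291,342) is the look-alike and stays put. Next are a finer gauge measurement and a move helper.

```bash
cat >> h.py <<'E'
np.set_printoptions(precision=4,suppress=True)
def yaw(Rm): return np.degrees(np.arctan2(Rm[1,2],Rm[0,2]))
def plan(x,y,z,jaw=None,quiet=0):
    s=get_state(); Rm=R.from_quat(s["tcp_rot"]).as_matrix(); p=s["eef_pos"]
    d=Rm.T@(np.array([x,y,z])-p)/0.12
    print("t %.1f p"%s["time"],p,"jaw %.1f"%yaw(Rm),"down",Rm[:,1],"q6 %.2f"%s["qpos"][5],"open %.3f"%s["opening"],"F",s["contact_force"])
    print(" shift units",d.round(4),"min rows %.1f"%(np.linalg.norm(d)*.12/.05))
    if jaw is not None:
        a=(jaw-yaw(Rm)+90)%180-90; print(" turn y units %.4f (rows %.1f), other %.4f"%(-a/360,abs(a)/8.59,(-a+180*np.sign(a))/360))
E
python3 - <<'E'
from h import *
t=read_camera("top");s=read_camera("side")
for c,(u,v),n,h in((t,(335,291),'top',.01),):
    g=cv2.cvtColor(c["img"],cv2.COLOR_BGR2GRAY); m=np.zeros_like(g); m[v-24:v+24,u-24:u+24]=(g[v-24:v+24,u-24:u+24]<130)*255
    k=max(cv2.findContours(m,0,2)[0],key=cv2.contourArea); e=cv2.fitEllipse(cv2.convexHull(k)); print(n,e,onz(c,*e[0],h), 60/e[1][0])
print('lever',tri(t,(283.5,255),s,(326,211)))
print(s["img"].shape); plan(.221,-.637,.30); plan(.5709,.1836,.30,50)
E
```

```text
top ((334.42132568359375, 290.8036193847656), (31.820650100708008, 32.508934020996094), 20.403024673461914) [0.4383 0.1033 0.01  ] 1.8855680135417787
lever (array([0.5013, 0.1954, 0.0462]), np.float64(0.0022263940171718265))
(480, 640, 3)
t 0.3 p [ 0.2211 -0.6376  0.2117] jaw -70.9 down [-0.0001  0.0005 -1.    ] q6 -0.15 open 0.997 F [ 1.0961 -0.3896 -0.1987]
 shift units [-0.0006 -0.7357 -0.0054] min rows 1.8
t 0.3 p [ 0.2211 -0.6376  0.2117] jaw -70.9 down [-0.0001  0.0005 -1.    ] q6 -0.15 open 0.997 F [ 1.0961 -0.3896 -0.1987]
 shift units [-4.9957 -0.7325 -5.5112] min rows 17.9
 turn y units 0.1642 (rows 6.9), other -0.3358
```

send_rows(plan=[[[0,-0.245,0],[0,0,0]],[[0,-0.245,0],[0,0,0]],[[0,-0.245,0],[0,0,0]],[[-0.277,0,-0.306],[0,0,0]],[[-0.277,0,-0.306],[0,0,0]],[[-0.277,0,-0.306],[0,0,0]],[[-0.277,0,-0.306],[0,0,0]],[[-0.277,0,-0.306],[0,0,0]],[[-0.277,0,-0.306],[0,0,0]],[[-0.277,0,-0.306],[0,0,0]],[[-0.277,0,-0.306],[0,0,0]],[[-0.277,0,-0.306],[0,0,0]]], gripper=0.45, grip_force=30)

```text
time: 1.55
eef_pos: [0.3959, -0.2256, 0.3006]
tcp_rot: [0.117, -0.697, 0.698, -0.118]
contact_force: [1.1, -0.2, -0.7]
opening: 0.547
```

send_rows(plan=[[[-0.277,0,-0.306],[0,0,0]],[[-0.277,0,-0.306],[0,0,0]],[[-0.277,0,-0.306],[0,0,0]],[[-0.277,0,-0.306],[0,0,0]],[[-0.277,0,-0.306],[0,0,0]],[[-0.277,0,-0.306],[0,0,0]],[[-0.277,0,-0.306],[0,0,0]],[[-0.277,0,-0.306],[0,0,0]],[[-0.277,0,-0.306],[0,0,0]],[[0,0,0],[0,-0.023,0]],[[0,0,0],[0,-0.023,0]],[[0,0,0],[0,-0.023,0]]])

```text
time: 2.75
eef_pos: [0.5699, 0.1835, 0.2999]
tcp_rot: [-0.267, 0.655, -0.655, 0.267]
contact_force: [1.0, 0.3, 0.6]
opening: 0.551
```

Run:
```python
from h import *
plan(.5709,.1846,.15,50)
```

```text
t 2.8 p [0.5699 0.1835 0.2999] jaw -45.6 down [-0.0005 -0.0002 -1.    ] q6 0.94 open 0.551 F [0.996  0.2538 0.5613]
 shift units [-0.0129  1.2493 -0.0001] min rows 3.0
 turn y units 0.2344 (rows 9.8), other -0.2656
```

send_rows(plan=[[[-0.012,0.104,0],[0,-0.0221,0]],[[0,0.104,0],[0,-0.0221,0]],[[0,0.104,0],[0,-0.0221,0]],[[0,0.104,0],[0,-0.0221,0]],[[0,0.104,0],[0,-0.0221,0]],[[0,0.104,0],[0,-0.0221,0]],[[0,0.104,0],[0,-0.0221,0]],[[0,0.104,0],[0,-0.0221,0]],[[0,0.104,0],[0,-0.0221,0]],[[0,0.104,0],[0,-0.0221,0]],[[0,0.104,0],[0,-0.0221,0]],[[0,0.104,0],[0,-0.0221,0]]])

```text
time: 3.95
eef_pos: [0.5709, 0.1838, 0.15]
tcp_rot: [-0.664, 0.243, -0.243, 0.664]
contact_force: [0.1, -0.3, 0.0]
opening: 0.549
```

Run:
```python
from h import *
plan(.5709,.1846,.024,50)
w=read_camera("wrist"); cv2.imwrite("pics/w1.png",w["img"])
```

```text
t 4.0 p [0.5709 0.1838 0.15  ] jaw 49.8 down [ 0.0002  0.     -1.    ] q6 -0.73 open 0.549 F [ 0.1486 -0.3473  0.0455]
 shift units [-0.0048  1.0503  0.0049] min rows 2.5
 turn y units -0.0006 (rows 0.0), other 0.4994
```

View pics/w1.png

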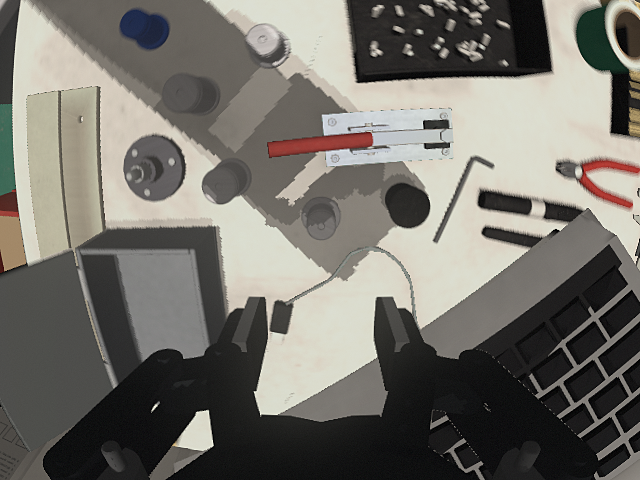

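Wrist view: cap A is at about (321,217), midway between the fingers, with the gauge at (150,168), C (190,93), D (267,45), B (227,181) and the loupe (407,205). I'll cast wrist rays to compare with the fixed cameras.

```bash
cat >> h.py <<'E'
def wproj(w,s,p):
    Rm=R.from_quat(s["tcp_rot"]).as_matrix(); q=Rm.T@(np.array(p)-s["eef_pos"]); M=np.array(w["mount"]); c=M[:3,:3].T@(q-M[:3,3])
    r=np.hypot(c[0],c[1]); th=np.arctan2(r,c[2]); return np.array([w["cx"]+w["fx"]*th*c[0]/r,w["cy"]+w["fy"]*th*c[1]/r])
def wonz(w,s,u,v,z):
    a,b=(u-w["cx"])/w["fx"],(v-w["cy"])/w["fy"]; th=np.hypot(a,b); d=np.array([np.sin(th)*a/th,np.sin(th)*b/th,np.cos(th)])
    M=np.array(w["mount"]); Rm=R.from_quat(s["tcp_rot"]).as_matrix(); o=Rm@M[:3,3]+s["eef_pos"]; d=Rm@M[:3,:3]@d; return o+d*(z-o[2])/d[2]
E
python3 - <<'E'
from h import *
s=get_state(); w=read_camera("wrist"); im=w["img"].copy()
for n,p in dict(A=(.5709,.1846,.034),Af=(.5709,.1846,0),B=(.4959,.1491,.046),C=(.4245,.1777,.052),D=(.4347,.2467,.04),G=(.4383,.1033,.01),G2=(.4383,.1033,.052)).items():
    q=wproj(w,s,p); print(n,q); cv2.circle(im,tuple(np.round(q).astype(int)),1,(0,255,0),-1)
c=cv2.resize(im[10:250,100:360],None,fx=3,fy=2.5*1,interpolation=cv2.INTER_CUBIC) if 0 else cv2.resize(im[10:250,100:360],None,fx=2.5,fy=2.5,interpolation=cv2.INTER_CUBIC)
cv2.imwrite("pics/w2.png",c)
E
```

```text
A [323.3139 227.3135]
Af [323.0655 216.1544]
B [221.0023 186.9382]
C [183.3726  89.4924]
D [267.7425  36.7058]
G [152.4251 165.4075]
G2 [129.8127 172.7694]
```

View pics/w2.png

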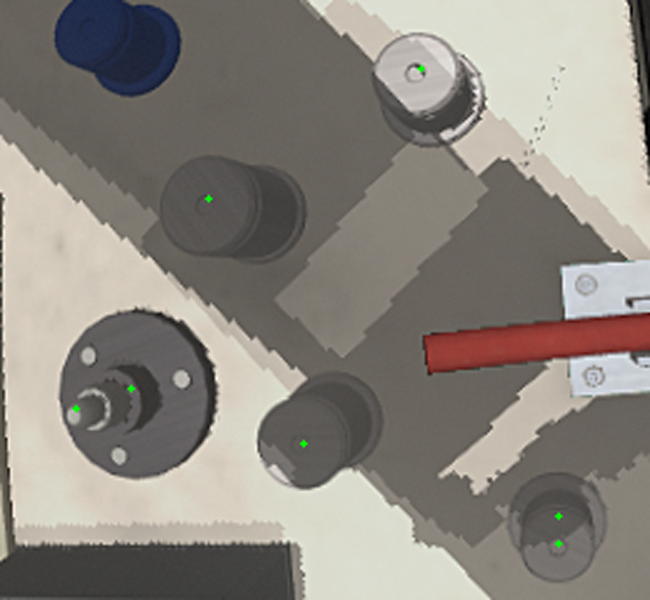

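Predictions and picture agree within about 1–2 px (≈1 mm), so I'm descending on cap A.

send_rows(plan=[[[-0.004,0.3,0.004],[0,0,0]],[[0,0.3,0],[0,0,0]],[[0,0.3,0],[0,0,0]],[[0,0.165,0],[0,0,0]],[[0,0,0],[0,0,0]]])

```text
time: 4.55
eef_pos: [0.5683, 0.184, 0.0195]
tcp_rot: [0.664, -0.248, 0.244, -0.662]
contact_force: [-0.7, -0.2, -0.5]
opening: 0.551
```

send_rows(plan=[[[0,0,0],[0,0,0]],[[0,0,0],[0,0,0]],[[0,0,0],[0,0,0]],[[0,0,0],[0,0,0]],[[0,0,0],[0,0,0]]], gripper=1.0, grip_force=25)

```text
time: 5.05
eef_pos: [0.5714, 0.1846, 0.0236]
tcp_rot: [-0.663, 0.245, -0.246, 0.663]
contact_force: [-0.9, -0.2, 0.1]
opening: -0.002
```

Run:
```python
from h import *
plan(.5709,.1846,.024,50)
s=get_state();
```

```text
t 5.0 p [0.5714 0.1846 0.0236] jaw 49.4 down [ 0.0014  0.0002 -1.    ] q6 -0.72 open -0.002 F [-0.9078 -0.1616  0.1338]
 shift units [-0.0034 -0.0036 -0.0024] min rows 0.0
 turn y units -0.0016 (rows 0.1), other 0.4984
```

The gripper shut fully, so the grasp missed. Looking.

Run:
```python
from h import *
w=read_camera("wrist"); s=read_camera("side"); 
a=cv2.resize(w["img"][150:420,180:480],(600,540)); b=cv2.resize(s["img"][170:260,290:390],(500,450),interpolation=cv2.INTER_CUBIC)
c=np.zeros((540,800,3),np.uint8); c[:360,:400]=cv2.resize(a,(400,360)); c[:360,400:]=cv2.resize(b,(400,360)); cv2.imwrite("pics/m.png",c[:360])
```

```text
(no output)
```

View pics/m.png

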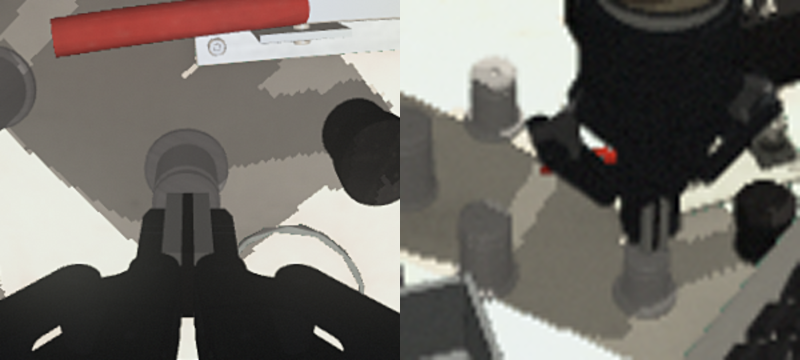

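Run:
```python
from h import *
s=get_state(); w=read_camera("wrist"); c=read_camera("side")
print(proj(c,(.5709,.1846,.0025)),proj(c,(.5709,.1846,.034)),onz(c,351.3,242.5,.004))
print(wproj(w,s,(.5709,.1846,.0025)),wproj(w,s,(.5709,.1846,.034)),wonz(w,s,320,274,.004))
print('tcp',wproj(w,s,s["eef_pos"]),'tips',wproj(w,s,s["eef_pos"]-[0,0,.014]),proj(c,s["eef_pos"]-[0,0,.014]),proj(c,s["eef_pos"]))
```

```text
[350.4117 242.0528] [350.9735 232.0385] [0.5737 0.1835 0.004 ]
[320.8963 275.1163] [321.1371 302.8739] [0.5696 0.1851 0.004 ]
tcp [321.1224 292.6081] tips [321.013  280.5631] [350.5721 240.0578] [350.8215 235.6192]
```

Run:
```python
from h import *
s=get_state(); w=read_camera("wrist"); Rm=R.from_quat(s["tcp_rot"]).as_matrix()
for x in(-.011,0,.011):
  for y in (-.01,0,.014):
    print(x,y,[wproj(w,s,s["eef_pos"]+Rm@np.array([x,y,z])).round(1) for z in(0,.0235)])
print(s["opening"],s["eef_pos"])
cv2.imwrite("pics/m2.png",np.hstack([cv2.resize(cv2.imread("pics/w1.png")[270:430,180:460],None,fx=2.8,fy=2.8)[:, :400],cv2.resize(w["img"][230:390,250:390],None,fx=2.8,fy=2.8)]))
```

```text
-0.011 -0.01 [array([321.3, 280.7]), array([373.2, 280.5])]
-0.011 0 [array([321.2, 271.9]), array([370.4, 271.8])]
-0.011 0.014 [array([321.1, 261. ]), array([366.9, 260.9])]
0 -0.01 [array([321.2, 302.3]), array([371.8, 301.9])]
0 0 [array([321.1, 292.6]), array([369.2, 292.3])]
0 0.014 [array([321. , 280.6]), array([365.9, 280.4])]
0.011 -0.01 [array([321.1, 322.6]), array([370.3, 322.1])]
0.011 0 [array([321.1, 312.2]), array([367.9, 311.9])]
0.011 0.014 [array([321. , 299.3]), array([364.9, 299. ])]
-0.002528567932742681 [0.5709 0.1845 0.0228]
```

View pics/m2.png

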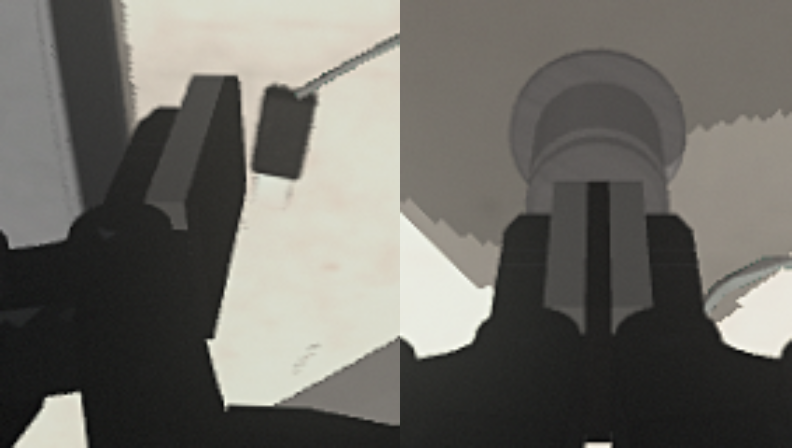

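The side and wrist views, and the closed jaws above an unmoved cap, show that the real fingertips are at z≥0.034. That makes the fingers shorter than tips_ahead says. I'll measure this by a gentle touch on the cap top (z=0.034).

send_rows(plan=[[[0,0.015,0],[0,0,0]],[[0,0.015,0],[0,0,0]],[[0,0,0],[0,0,0]],[[0,0,0],[0,0,0]]])

```text
time: 5.75
eef_pos: [0.5708, 0.1845, 0.0189]
tcp_rot: [0.663, -0.245, 0.245, -0.663]
contact_force: [-0.0, -1.1, 0.0]
opening: 0.003
```

send_rows(plan=[[[0,0.015,0],[0,0,0]],[[0,0.015,0],[0,0,0]],[[0,0,0],[0,0,0]],[[0,0,0],[0,0,0]]])

```text
time: 6.15
eef_pos: [0.5708, 0.1845, 0.0153]
tcp_rot: [0.663, -0.245, 0.245, -0.663]
contact_force: [-0.5, 0.3, -0.2]
opening: 0.002
```

send_rows(plan=[[[0,0.015,0],[0,0,0]],[[0,0.015,0],[0,0,0]],[[0,0,0],[0,0,0]],[[0,0,0],[0,0,0]]])

```text
time: 6.55
eef_pos: [0.5715, 0.1846, 0.0148]
tcp_rot: [0.663, -0.245, 0.245, -0.663]
contact_force: [-5.1, -1.0, 13.5]
opening: 0.001
```

send_rows(plan=[[[0,0.015,0],[0,0,0]],[[0,0,0],[0,0,0]],[[0,0,0],[0,0,0]]])

```text
time: 6.85
eef_pos: [0.5717, 0.1847, 0.0148]
tcp_rot: [0.664, -0.245, 0.245, -0.663]
contact_force: [-9.0, -1.8, 20.8]
opening: 0.001
```

send_rows(plan=[[[0,0.015,0],[0,0,0]],[[0,0,0],[0,0,0]],[[0,0,0],[0,0,0]]])

```text
time: 7.15
eef_pos: [0.572, 0.1848, 0.0148]
tcp_rot: [0.664, -0.245, 0.245, -0.663]
contact_force: [-12.2, -2.4, 29.1]
opening: 0.001
```

Contact came at TCP z=0.0148 on a 34 mm cap, so the shut tips are about 19 mm behind the TCP, not 14 mm ahead. I'll use this measured offset from here on: tip z ≈ TCP z + 0.019.

send_rows(plan=[[[0,-0.15,0],[0,0,0]],[[0,-0.15,0],[0,0,0]],[[0,0,0],[0,0,0]],[[0,0,0],[0,0,0]],[[0,0,0],[0,0,0]]], gripper=0.45)

```text
time: 7.65
eef_pos: [0.57, 0.1843, 0.0429]
tcp_rot: [0.664, -0.246, 0.244, -0.663]
contact_force: [0.2, 0.7, -0.6]
opening: 0.55
```

Run:
```python
from h import *
plan(.5705,.1846,-.011,50)
```

```text
t 7.7 p [0.57   0.1843 0.0429] jaw 49.4 down [-0.0021 -0.0003 -1.    ] q6 -0.72 open 0.550 F [ 0.2256  0.6988 -0.5568]
 shift units [0.0023 0.4493 0.0054] min rows 1.1
 turn y units -0.0016 (rows 0.1), other 0.4984
```

send_rows(plan=[[[0,0.13,0.005],[0,0,0]],[[0,0.13,0],[0,0,0]],[[0,0.1,0],[0,0,0]],[[0,0.06,0],[0,0,0]],[[0,0.03,0],[0,0,0]],[[0,0,0],[0,0,0]],[[0,0,0],[0,0,0]]])

```text
time: 8.35
eef_pos: [0.5718, 0.185, -0.0094]
tcp_rot: [-0.663, 0.245, -0.245, 0.663]
contact_force: [0.4, 0.4, 0.0]
opening: 0.55
```

send_rows(plan=[[[0,0,0],[0,0,0]],[[0,0,0],[0,0,0]],[[0,0,0],[0,0,0]],[[0,0,0],[0,0,0]]], gripper=1.0, grip_force=25)

```text
time: 8.75
eef_pos: [0.5721, 0.1851, -0.0088]
tcp_rot: [-0.663, 0.245, -0.246, 0.664]
contact_force: [-1.0, 0.2, 3.5]
opening: 0.268
```

Run:
```python
from h import *
plan(.5705,.1846,-.011,50)
```

```text
t 8.8 p [ 0.5721  0.1851 -0.0088] jaw 49.4 down [ 0.0017  0.0002 -1.    ] q6 -0.72 open 0.268 F [-0.9735  0.1577  3.5446]
 shift units [-0.0074  0.0183 -0.0113] min rows 0.1
 turn y units -0.0016 (rows 0.1), other 0.4984
```

send_rows(plan=[[[0,-0.015,0],[0,0,0]],[[0,0,0],[0,0,0]],[[0,0,0],[0,0.0225,0]],[[0,0,0],[0,0.0225,0]],[[0,0,0],[0,0.0225,0]],[[0,0,0],[0,0.0225,0]],[[0,0,0],[0,0.0225,0]],[[0,0,0],[0,0.0225,0]],[[0,0,0],[0,0.0225,0]],[[0,0,0],[0,0.0225,0]],[[0,0,0],[0,0.0225,0]],[[0,0,0],[0,0.0225,0]]], gripper=0.5)

```text
time: 9.95
eef_pos: [0.5709, 0.1849, -0.0083]
tcp_rot: [-0.344, 0.618, -0.618, 0.343]
contact_force: [-0.1, -0.2, 0.4]
opening: 0.498
```

send_rows(plan=[[[0,0,0],[0,0.02,0]],[[0,0,0],[0,0,0]],[[0,0,0],[0,0,0]]])

```text
time: 10.25
eef_pos: [0.571, 0.1849, -0.0082]
tcp_rot: [-0.307, 0.637, -0.637, 0.306]
contact_force: [-0.1, 0.6, -0.3]
opening: 0.495
```

send_rows(plan=[[[0,0,0],[0,0,0]],[[0,0,0],[0,0,0]],[[0,0,0],[0,0,0]],[[0,0,0],[0,0,0]],[[0,0,0],[0,0,0]]], gripper=1.0)

```text
time: 10.75
eef_pos: [0.5713, 0.1849, -0.0079]
tcp_rot: [0.306, -0.638, 0.638, -0.306]
contact_force: [-0.3, -0.4, -0.1]
opening: 0.269
```

Run:
```python
from h import *
plan(.4383,.1033,.09)
```

```text
t 10.8 p [ 0.5713  0.1849 -0.0079] jaw -38.7 down [ 0.0001  0.     -1.    ] q6 0.82 open 0.269 F [-0.2982 -0.3628 -0.0616]
 shift units [ 1.2244 -0.8159 -0.4388] min rows 3.7
```

send_rows(plan=[[[0,-0.2,0],[0,0,0]],[[0,-0.3,0],[0,0,0]],[[0,-0.25,0],[0,0,0]],[[0.16,0,-0.058],[0,0,0]],[[0.262,0,-0.094],[0,0,0]],[[0.262,0,-0.094],[0,0,0]],[[0.262,0,-0.094],[0,0,0]],[[0.18,0,-0.065],[0,0,0]],[[0.098,0,-0.034],[0,0,0]],[[0,0,0],[0,0,0]],[[0,0,0],[0,0,0]]])

```text
time: 11.85
eef_pos: [0.4392, 0.1035, 0.0826]
tcp_rot: [0.305, -0.637, 0.638, -0.306]
contact_force: [0.1, 0.6, -0.5]
opening: 0.268
```

Run:
```python
from h import *
s=get_state();w=read_camera("wrist");c=read_camera("side");t=read_camera("top")
# earlier wrist view w1: pose
s1=dict(eef_pos=np.array([.5709,.1838,.15]),tcp_rot=R.from_quat([-0.664,0.243,-0.243,0.664]).as_quat())
f=lambda x,y:(x/2.5+100,y/2.5+10)
for n,x,y,z in(('A',558,546,.034),('Gfoot',137,392,.01),('Gtip',75,414,.052),('B',303,446,.046),('C',204,205,.052),('D',414,72,.04)): print(n,wonz(w,s1,*f(x,y),z)[:2])
plan(.4398,.1042,.06)
print(proj(c,(.4398,.1042,.052)),proj(t,(.4398,.1042,.052)))
a=cv2.resize(w["img"][150:350,220:420],(400,400)); b=cv2.resize(c["img"][170:250,235:315],(400,400),interpolation=cv2.INTER_CUBIC)
cv2.imwrite("pics/g1.png",np.hstack([a,b]))
```

```text
A [0.5745 0.1841]
Gfoot [0.4425 0.1042]
Gtip [0.4415 0.1017]
B [0.499  0.1485]
C [0.4265 0.176 ]
D [0.4369 0.2456]
t 12.0 p [0.4393 0.1037 0.0824] jaw -38.7 down [ 0.0009  0.0001 -1.    ] q6 0.68 open 0.271 F [ 0.0976 -0.5299 -0.6411]
 shift units [-0.0057  0.1865  0.0002] min rows 0.4
[275.6778 224.1439] [333.8632 287.4376]
```

View pics/g1.png

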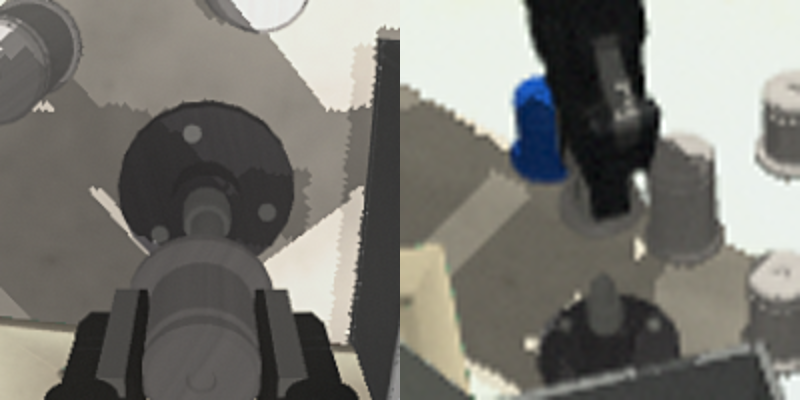

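The wrist crop shows the cap held squarely with the pin just ahead of it, and the gauge about 1.8 mm towards +tool z of the jaw centre. I'll check this with fits.

Run:
```python
from h import *
s=get_state();w=read_camera("wrist");c=read_camera("side")
p=s["eef_pos"];Rm=R.from_quat(s["tcp_rot"]).as_matrix(); print(p,"x",Rm[:,0],"z",Rm[:,2])
g=cv2.cvtColor(w["img"],cv2.COLOR_BGR2GRAY)
m=np.zeros_like(g); m[195:275,275:372]=(g[195:275,275:372]<62)*255
k=max(cv2.findContours(cv2.morphologyEx(m,cv2.MORPH_CLOSE,np.ones((7,7))),0,1)[0],key=cv2.contourArea).reshape(-1,2)
print(k.min(0),k.max(0),cv2.contourArea(k))
for v in range(205,250,5):
    r=k[k[:,1]==v]; print(v,r[:,0].min() if len(r) else None,r[:,0].max() if len(r) else None,end='; ')
for zt,n in((.01,'foot'),(.052,'tip')):
    q=p.copy();q[2]=zt; print('\n',n,'under tcp',wproj(w,s,q),'+1mm x',wproj(w,s,q+Rm[:,0]*.001),'+1mm z',wproj(w,s,q+Rm[:,2]*.001))
b=p+[.0006,.0007,.0079]; print('cap base side',proj(c,b),'top wrist',wproj(w,s,b+[0,0,.034]),'tip side under cap',proj(c,[b[0],b[1],.052]),proj(c,[b[0]+.0014,b[1]-.0011,.052]))
# rows of foot top edge
print('foot disc edges wproj', [wproj(w,s,np.array([p[0],p[1],.01])+d*.03*Rm[:,i]).round(1) for i in(0,2) for d in(-1,1)])
```

```text
[0.4393 0.1037 0.0824] x [-0.6258 -0.78   -0.0006] z [ 0.78   -0.6258  0.0006]
[279 201] [366 274] 4372.0
205 305 341; 210 296 350; 215 291 354; 220 287 359; 225 284 360; 230 282 363; 235 281 365; 240 280 366; 245 279 366; 
 foot under tcp [319.8154 243.5299] +1mm x [319.8133 244.9456] +1mm z [321.3147 243.5325]

 tip under tcp [319.7612 267.8561] +1mm x [319.7589 269.496 ] +1mm z [321.5444 267.8591]
cap base side [274.6769 211.1486] top wrist [319.6888 338.0253] tip side under cap [275.7817 224.1153] [276.0139 224.7294]
foot disc edges wproj [array([319.9, 199.5]), array([319.8, 284.3]), array([275.1, 243.4]), array([364.6, 243.6])]
```

send_rows(plan=[[[0.0025,0.06,0.012],[0,0,0]],[[0,0.1,0],[0,0,0]],[[0,0.08,0],[0,0,0]],[[0,0.05,0],[0,0,0]],[[0,0.03,0],[0,0,0]],[[0,0.02,0],[0,0,0]],[[0,0,0],[0,0,0]],[[0,0,0],[0,0,0]]])

```text
time: 12.9
eef_pos: [0.4395, 0.1022, 0.0416]
tcp_rot: [0.306, -0.637, 0.638, -0.306]
contact_force: [0.4, 0.7, 0.5]
opening: 0.269
```

send_rows(plan=[[[0,0.015,0],[0,0,0]],[[0,0.015,0],[0,0,0]],[[0,0,0],[0,0,0]],[[0,0,0],[0,0,0]]])

```text
time: 13.3
eef_pos: [0.4392, 0.1022, 0.0377]
tcp_rot: [-0.306, 0.638, -0.638, 0.306]
contact_force: [-0.1, 0.7, -1.0]
opening: 0.265
```

send_rows(plan=[[[0,0.017,0],[0,0,0]],[[0,0.017,0],[0,0,0]],[[0,0.017,0],[0,0,0]],[[0,0,0],[0,0,0]],[[0,0,0],[0,0,0]]])

```text
time: 13.8
eef_pos: [0.4391, 0.1022, 0.0314]
tcp_rot: [-0.306, 0.638, -0.638, 0.306]
contact_force: [0.4, -0.3, -0.8]
opening: 0.266
```

send_rows(plan=[[[0,0.017,0],[0,0,0]],[[0,0.017,0],[0,0,0]],[[0,0,0],[0,0,0]],[[0,0,0],[0,0,0]]])

```text
time: 14.2
eef_pos: [0.4391, 0.1022, 0.0274]
tcp_rot: [-0.306, 0.638, -0.638, 0.306]
contact_force: [-0.2, -0.1, 0.0]
opening: 0.265
```

send_rows(plan=[[[0,0.025,0],[0,0,0]],[[0,0.025,0],[0,0,0]],[[0,0.02,0],[0,0,0]],[[0,0.015,0],[0,0,0]],[[0,0.01,0],[0,0,0]],[[0,0,0],[0,0,0]],[[0,0,0],[0,0,0]]])

```text
time: 14.9
eef_pos: [0.4391, 0.1023, 0.017]
tcp_rot: [-0.306, 0.638, -0.637, 0.305]
contact_force: [-3.1, -0.6, 7.0]
opening: 0.263
```

Contact is at the pedestal level (base ≈ 0.025), so cap A is worn. Releasing.

send_rows(plan=[[[0,-0.015,0],[0,0,0]],[[0,0,0],[0,0,0]],[[0,0,0],[0,0,0]],[[0,0,0],[0,0,0]],[[0,0,0],[0,0,0]],[[0,0,0],[0,0,0]],[[0,0,0],[0,0,0]],[[0,0,0],[0,0,0]]], gripper=0.55)

```text
time: 15.7
eef_pos: [0.4392, 0.1023, 0.0178]
tcp_rot: [-0.306, 0.638, -0.638, 0.306]
contact_force: [0.3, -0.1, 0.2]
opening: 0.448
```

Run:
```python
from h import *
w=read_camera("wrist");c=read_camera("side");t=read_camera("top")
cv2.imwrite("pics/top1.png",t["img"])
a=cv2.resize(w["img"][150:350,220:420],(400,400)); b=cv2.resize(c["img"][170:250,235:315],(400,400),interpolation=cv2.INTER_CUBIC)
cv2.imwrite("pics/g2.png",np.hstack([a,b])); plan(.5,.362,.1)
```

```text
t 15.8 p [0.4392 0.1022 0.0179] jaw -38.8 down [ 0. -0. -1.] q6 0.68 open 0.453 F [ 0.0741 -0.0369  0.6872]
 shift units [-2.0052 -0.6844 -0.9602] min rows 5.6
```

View pics/g2.png

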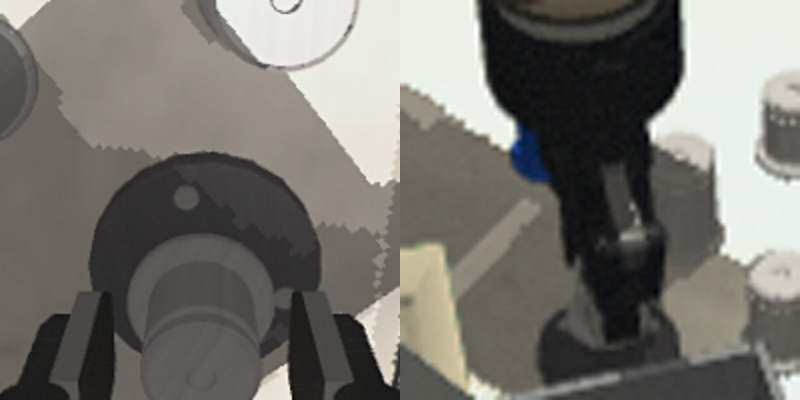

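The cap stands low on the gauge, upright, with the fingers clear. Before carrying it to the bin I'll check how close the machine beside the bin is.

Run:
```python
from h import *
c=read_camera("side");t=read_camera("top")
for z in(0,.1,.2): print(z,'top corner(255,395)',onz(t,255,395,z)[:2],'top plug(205,330)',onz(t,205,330,z)[:2],'edge(160,300)',onz(t,160,300,z)[:2],'side',onz(c,247,182,z)[:2])
print('plug tri',tri(t,(205,332),c,(303,132)))
print('corner top?',tri(t,(180,372),c,(285,100)), tri(t,(236,380),c,(237,127)))
for n,p in(('g2 mid',(.4392,.1022)),): plan(*p,.1)
```

```text
0 top corner(255,395) [0.2523 0.2493] top plug(205,330) [0.3695 0.3439] edge(160,300) [0.426  0.4305] side [0.2761 0.2098]
0.1 top corner(255,395) [0.2599 0.2351] top plug(205,330) [0.3655 0.3204] edge(160,300) [0.4165 0.3985] side [0.349  0.1323]
0.2 top corner(255,395) [0.2675 0.2209] top plug(205,330) [0.3616 0.2969] edge(160,300) [0.407  0.3665] side [0.422  0.0549]
plug tri (array([0.3616, 0.3175, 0.1108]), np.float64(0.0006506081038045385))
corner top? (array([0.2983, 0.343 , 0.1554]), np.float64(0.003236590471679515)) (array([0.2704, 0.2412, 0.1427]), np.float64(0.04751131647130272))
t 15.9 p [0.4392 0.1022 0.0179] jaw -38.8 down [ 0.  0. -1.] q6 0.68 open 0.448 F [ 0.0603 -0.8554  0.698 ]
 shift units [ 0.0002 -0.6844  0.0003] min rows 1.6
```

send_rows(plan=[[[0,0,0],[0,0,0]],[[0,0,0],[0,0,0]],[[0,0,0],[0,0,0]],[[0,0,0],[0,0,0]],[[0,0,0],[0,0,0]]], gripper=1.0, grip_force=25)

```text
time: 16.45
eef_pos: [0.4393, 0.1023, 0.018]
tcp_rot: [0.306, -0.638, 0.638, -0.306]
contact_force: [-0.4, 0.5, 1.7]
opening: 0.269
```

send_rows(plan=[[[0,-0.15,0],[0,0,0]],[[0,-0.28,0],[0,0,0]],[[0,-0.27,0],[0,0,0]],[[-0.178,0,-0.072],[0,0,0]],[[-0.3555,0,-0.1445],[0,0,0]],[[-0.3555,0,-0.1445],[0,0,0]],[[-0.3555,0,-0.1445],[0,0,0]],[[-0.3555,0,-0.1445],[0,0,0]],[[-0.3555,0,-0.1445],[0,0,0]],[[-0.249,0,-0.101],[0,0,0]],[[-0.107,0,-0.043],[0,0,0]],[[0,0,0],[0,0,0]]])

```text
time: 17.65
eef_pos: [0.5249, 0.3901, 0.1012]
tcp_rot: [0.307, -0.637, 0.637, -0.306]
contact_force: [0.3, -0.6, -0.9]
opening: 0.269
```

send_rows(plan=[[[0,0.2,0],[0,0,0]],[[0,0.25,0],[0,0,0]],[[0,0.15,0],[0,0,0]],[[0,0.05,0],[0,0,0]],[[0,0,0],[0,0,0]]])

```text
time: 18.15
eef_pos: [0.5244, 0.3879, 0.0228]
tcp_rot: [0.306, -0.638, 0.638, -0.305]
contact_force: [-0.2, 0.2, -0.0]
opening: 0.267
```

send_rows(plan=[[[0,0.08,0],[0,0,0]],[[0,0.03,0],[0,0,0]],[[0,0,0],[0,0,0]]])

```text
time: 18.45
eef_pos: [0.525, 0.389, 0.0106]
tcp_rot: [0.306, -0.638, 0.638, -0.306]
contact_force: [0.0, 0.6, -0.9]
opening: 0.263
```

send_rows(plan=[[[0,0,0],[0,0,0]],[[0,0,0],[0,0,0]],[[0,0,0],[0,0,0]],[[0,-0.1,0],[0,0,0]],[[0,-0.2,0],[0,0,0]],[[0,-0.3,0],[0,0,0]],[[0,-0.25,0],[0,0,0]],[[0,-0.1,0],[0,0,0]],[[0,0,0],[0,0,0]]], gripper=0.55)

```text
time: 19.35
eef_pos: [0.5266, 0.3899, 0.128]
tcp_rot: [-0.304, 0.638, -0.638, 0.308]
contact_force: [-0.6, 0.1, 0.3]
opening: 0.447
```

Run:
```python
from h import *
plan(.4355,.2472,.03,60)
t=read_camera("top");cv2.imwrite("pics/top2.png",t["img"])
```

```text
t 19.4 p [0.5266 0.3899 0.128 ] jaw -38.8 down [ 0.0052  0.0027 -1.    ] q6 1.16 open 0.447 F [-0.5501  0.1019  0.3267]
 shift units [1.4069 0.8099 0.1507] min rows 3.9
 turn y units 0.2257 (rows 9.5), other -0.2743
```

send_rows(plan=[[[0.195,0,0.0207],[0,0,0]],[[0.39,0,0.0414],[0,0,0]],[[0.39,0,0.0414],[0,0,0]],[[0.312,0,0.033],[0,0,0]],[[0.117,0,0.0124],[0,0,0]],[[0,0.07,0],[0,-0.0227,0]],[[0,0.07,0],[0,-0.0227,0]],[[0,0.07,0],[0,-0.0227,0]],[[0,0.07,0],[0,-0.0227,0]],[[0,0.07,0],[0,-0.0227,0]],[[0,0.07,0],[0,-0.0227,0]],[[0,0.07,0],[0,-0.0227,0]]])

```text
time: 20.6
eef_pos: [0.433, 0.2466, 0.0641]
tcp_rot: [0.575, -0.412, 0.411, -0.574]
contact_force: [0.1, -0.1, 0.5]
opening: 0.453
```

send_rows(plan=[[[0,0,0],[0,-0.0227,0]],[[0,0,0],[0,-0.0227,0]],[[0,0,0],[0,-0.0227,0]],[[0,0,0],[0,-0.0227,0]],[[0,0,0],[0,0,0]]])

```text
time: 21.1
eef_pos: [0.433, 0.2466, 0.0645]
tcp_rot: [0.667, -0.236, 0.235, -0.666]
contact_force: [-0.6, -0.1, 0.5]
opening: 0.45
```

Run:
```python
from h import *
plan(.435,.2473,-.0075,51)
w=read_camera("wrist"); s=get_state()
print(wproj(w,s,(.435,.2473,.04)))
t=read_camera("top")
bm=t["img"][200:310,130:250]; 
a=cv2.resize(bm,(480,440)); b=cv2.resize(w["img"][130:300,220:420],(518,440)); cv2.imwrite("pics/d1.png",cv2.resize(np.hstack([a,b]),(800,353)))
```

```text
t 21.1 p [0.433  0.2466 0.0645] jaw 51.1 down [-0.0021 -0.0004 -1.    ] q6 -0.58 open 0.450 F [-0.5503 -0.0878  0.5038]
 shift units [0.0102 0.6003 0.0161] min rows 1.4
 turn y units 0.0003 (rows 0.0), other -0.4997
[324.2801 274.1526]
```

View pics/d1.png

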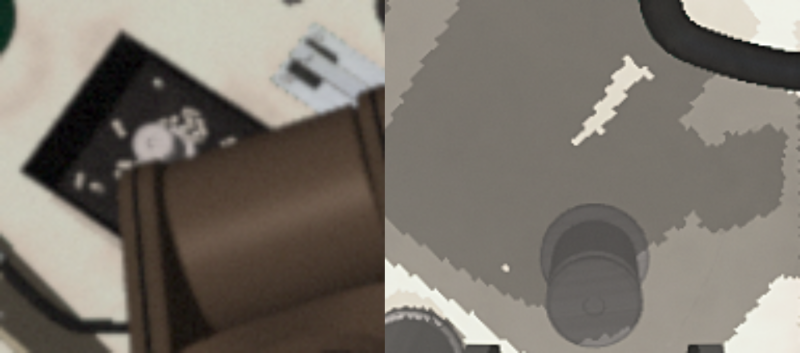

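Cap A lies in the bin (left crop). D's dot is at about (320,277) in the wrist image, i.e. nearly centred between the jaws, about 2 mm off along tool x.

send_rows(plan=[[[0.015,0.12,0.003],[0,0,0]],[[0,0.18,0],[0,0,0]],[[0,0.15,0],[0,0,0]],[[0,0.1,0],[0,0,0]],[[0,0.05,0],[0,0,0]],[[0,0,0],[0,0,0]],[[0,0,0],[0,0,0]]])

```text
time: 21.9
eef_pos: [0.4356, 0.2458, -0.0057]
tcp_rot: [-0.667, 0.235, -0.236, 0.667]
contact_force: [-0.5, 0.7, 0.1]
opening: 0.447
```

send_rows(plan=[[[0,0,0],[0,0,0]],[[0,0,0],[0,0,0]],[[0,0,0],[0,0,0]],[[0,0,0],[0,0,0]]], gripper=1.0)

```text
time: 22.3
eef_pos: [0.4359, 0.2459, -0.0053]
tcp_rot: [-0.666, 0.235, -0.236, 0.667]
contact_force: [0.7, -0.2, 3.5]
opening: 0.295
```

send_rows(plan=[[[0,0,0],[0,0,0]],[[0,0,0],[0,0.0227,0]],[[0,0,0],[0,0.0227,0]],[[0,0,0],[0,0.0227,0]],[[0,0,0],[0,0.0227,0]],[[0,0,0],[0,0.0227,0]],[[0,0,0],[0,0.0227,0]],[[0,0,0],[0,0.0227,0]],[[0,0,0],[0,0.0227,0]],[[0,0,0],[0,0.0227,0]],[[0,0,0],[0,0.0227,0]],[[0,0,0],[0,0.0227,0]]], gripper=0.5)

```text
time: 23.5
eef_pos: [0.4347, 0.2455, -0.0064]
tcp_rot: [-0.304, 0.639, -0.638, 0.304]
contact_force: [0.8, 0.4, 0.5]
opening: 0.5
```

send_rows(plan=[[[0,0,0],[0,0,0]],[[0,0,0],[0,0,0]]])

```text
time: 23.7
eef_pos: [0.4349, 0.2456, -0.0063]
tcp_rot: [-0.307, 0.637, -0.637, 0.307]
contact_force: [0.3, 1.8, 0.6]
opening: 0.501
```

send_rows(plan=[[[0,0,0],[0,0,0]],[[0,0,0],[0,0,0]],[[0,0,0],[0,0,0]],[[0,0,0],[0,0,0]],[[0,0,0],[0,0,0]]], gripper=1.0)

```text
time: 24.2
eef_pos: [0.4351, 0.2456, -0.0061]
tcp_rot: [-0.306, 0.638, -0.638, 0.306]
contact_force: [0.2, 0.9, -0.1]
opening: 0.291
```

Run:
```python
from h import *
plan(.4392,.1023,.1,-38.8)
```

```text
t 24.2 p [ 0.4351  0.2456 -0.0061] jaw -38.7 down [-0.0001 -0.     -1.    ] q6 0.99 open 0.291 F [ 0.2481  0.9172 -0.0696]
 shift units [ 0.91   -0.8845  0.7742] min rows 3.6
 turn y units 0.0001 (rows 0.0), other -0.4999
```

send_rows(plan=[[[0,-0.15,0],[0,0,0]],[[0,-0.3,0],[0,0,0]],[[0,-0.27,0],[0,0,0]],[[0.134,0,0.114],[0,0,0]],[[0.2676,0,0.2277],[0,0,0]],[[0.2676,0,0.2277],[0,0,0]],[[0.187,0,0.159],[0,0,0]],[[0.054,0,0.046],[0,0,0]],[[0,0,0],[0,0,0]],[[0,0,0],[0,0,0]]])

```text
time: 25.2
eef_pos: [0.4392, 0.1029, 0.0802]
tcp_rot: [-0.306, 0.638, -0.637, 0.306]
contact_force: [-0.0, -0.2, 0.3]
opening: 0.291
```

Run:
```python
from h import *
plan(.4392,.1023,.0445,-38.8)
```

```text
t 25.2 p [0.4392 0.1029 0.0802] jaw -38.8 down [-0.0001  0.0005 -1.    ] q6 0.68 open 0.291 F [-0.0451 -0.2439  0.301 ]
 shift units [0.0038 0.2979 0.0033] min rows 0.7
 turn y units 0.0001 (rows 0.0), other -0.4999
```

Descend to base ≈ 0.045, then step past the 0.039 step.

send_rows(plan=[[[0.0035,0.06,0.003],[0,0,0]],[[0,0.1,0],[0,0,0]],[[0,0.08,0],[0,0,0]],[[0,0.04,0],[0,0,0]],[[0,0.02,0],[0,0,0]],[[0,0.015,0],[0,0,0]],[[0,0,0],[0,0,0]],[[0,0,0],[0,0,0]]])

```text
time: 26.0
eef_pos: [0.4396, 0.1017, 0.0428]
tcp_rot: [0.305, -0.637, 0.638, -0.306]
contact_force: [0.1, -0.6, -0.1]
opening: 0.288
```

send_rows(plan=[[[0,0.02,0],[0,0,0]],[[0,0.02,0],[0,0,0]],[[0,0.01,0],[0,0,0]],[[0,0,0],[0,0,0]],[[0,0,0],[0,0,0]]])

```text
time: 26.5
eef_pos: [0.4392, 0.1017, 0.0364]
tcp_rot: [-0.306, 0.638, -0.638, 0.306]
contact_force: [-0.4, 0.4, -0.4]
opening: 0.295
```

send_rows(plan=[[[0,0.015,0],[0,0,0]],[[0,0.01,0],[0,0,0]],[[0,0,0],[0,0,0]],[[0,0,0],[0,0,0]]])

```text
time: 26.9
eef_pos: [0.4392, 0.1018, 0.0334]
tcp_rot: [-0.306, 0.638, -0.638, 0.306]
contact_force: [0.3, -0.3, -0.2]
opening: 0.294
```

send_rows(plan=[[[0,0.015,0],[0,0,0]],[[0,0.015,0],[0,0,0]],[[0,0,0],[0,0,0]],[[0,0,0],[0,0,0]]])

```text
time: 27.3
eef_pos: [0.4391, 0.1017, 0.0298]
tcp_rot: [-0.306, 0.638, -0.638, 0.306]
contact_force: [0.6, 0.1, -1.2]
opening: 0.293
```

send_rows(plan=[[[0,0.025,0],[0,0,0]],[[0,0.025,0],[0,0,0]],[[0,0.02,0],[0,0,0]],[[0,0.015,0],[0,0,0]],[[0,0.01,0],[0,0,0]],[[0,0,0],[0,0,0]],[[0,0,0],[0,0,0]]])

```text
time: 28.0
eef_pos: [0.4393, 0.1017, 0.0187]
tcp_rot: [-0.306, 0.638, -0.638, 0.306]
contact_force: [-1.2, 0.2, 3.0]
opening: 0.295
```

Pedestal reached: D is worn too. Release, wait, look and regrip.

send_rows(plan=[[[0,-0.015,0],[0,0,0]],[[0,0,0],[0,0,0]],[[0,0,0],[0,0,0]],[[0,0,0],[0,0,0]],[[0,0,0],[0,0,0]],[[0,0,0],[0,0,0]],[[0,0,0],[0,0,0]],[[0,0,0],[0,0,0]]], gripper=0.52)

```text
time: 28.8
eef_pos: [0.4392, 0.1017, 0.0202]
tcp_rot: [-0.306, 0.638, -0.638, 0.306]
contact_force: [-0.3, -0.4, -1.1]
opening: 0.48
```

Run:
```python
from h import *
s=get_state();w=read_camera("wrist");c=read_camera("side");print(s["eef_pos"],s["contact_force"])
for d in(0,.014): print(wproj(w,s,[.4395,.1025,.065+d]),proj(c,[.4395,.1025,.065+d]))
for n,im in(('w',w["img"]),):
    g=cv2.medianBlur(cv2.cvtColor(im,cv2.COLOR_BGR2GRAY),3)[280:400,270:370]
    print(cv2.HoughCircles(g,cv2.HOUGH_GRADIENT,1,20,param1=60,param2=15,minRadius=18,maxRadius=40))
```

```text
[0.4392 0.1017 0.0202] [-0.2923 -0.3601 -1.0932]
[318.8637 342.5011] [274.6878 220.265 ]
[318.7227 364.9526] [274.2767 215.5192]
[[[53.5 56.5 31.5]
  [50.5 24.5 29.4]]]
```

send_rows(plan=[[[0,0,0],[0,0,0]],[[0,0,0],[0,0,0]],[[0,0,0],[0,0,0]],[[0,0,0],[0,0,0]],[[0,0,0],[0,0,0]]], gripper=1.0, grip_force=25)

```text
time: 29.4
eef_pos: [0.4393, 0.1017, 0.0204]
tcp_rot: [0.306, -0.638, 0.638, -0.306]
contact_force: [0.4, -0.5, 0.6]
opening: 0.293
```

send_rows(plan=[[[0,-0.15,0],[0,0,0]],[[0,-0.28,0],[0,0,0]],[[0,-0.27,0],[0,0,0]],[[-0.173,0,-0.085],[0,0,0]],[[-0.346,0,-0.1695],[0,0,0]],[[-0.346,0,-0.1695],[0,0,0]],[[-0.346,0,-0.1695],[0,0,0]],[[-0.346,0,-0.1695],[0,0,0]],[[-0.242,0,-0.119],[0,0,0]],[[-0.104,0,-0.051],[0,0,0]],[[0,0,0],[0,0,0]]])

```text
time: 30.5
eef_pos: [0.4947, 0.3509, 0.1038]
tcp_rot: [0.307, -0.637, 0.637, -0.306]
contact_force: [-0.1, -0.6, -1.0]
opening: 0.294
```

send_rows(plan=[[[0,0.2,0],[0,0,0]],[[0,0.25,0],[0,0,0]],[[0,0.18,0],[0,0,0]],[[0,0.08,0],[0,0,0]],[[0,0.05,0],[0,0,0]],[[0,0,0],[0,0,0]]])

```text
time: 31.1
eef_pos: [0.4949, 0.3491, 0.013]
tcp_rot: [0.306, -0.638, 0.638, -0.305]
contact_force: [-0.2, 0.9, 0.7]
opening: 0.291
```

send_rows(plan=[[[0,0,0],[0,0,0]],[[0,0,0],[0,0,0]],[[0,0,0],[0,0,0]],[[0,-0.1,0],[0,0,0]],[[0,-0.2,0],[0,0,0]],[[0,-0.3,0],[0,0,0]],[[0,-0.25,0],[0,0,0]],[[0,-0.1,0],[0,0,0]],[[0,0,0],[0,0,0]]], gripper=0.52)

```text
time: 32.0
eef_pos: [0.4964, 0.3508, 0.1303]
tcp_rot: [-0.304, 0.638, -0.638, 0.308]
contact_force: [-0.7, 0.2, 0.3]
opening: 0.479
```

Run:
```python
from h import *
plan(.4966,.1500,.12,0)
t=read_camera("top");c=read_camera("side");w=read_camera("wrist")
a=cv2.resize(t["img"][190:350,130:370],(480,320),interpolation=cv2.INTER_CUBIC);b=cv2.resize(c["img"][170:260,240:330],(320,320),interpolation=cv2.INTER_CUBIC)
cv2.imwrite("pics/b1.png",np.hstack([a,b]))
```

```text
t 32.0 p [0.4964 0.3508 0.1303] jaw -38.8 down [ 0.0053  0.0026 -1.    ] q6 1.12 open 0.479 F [-0.7367  0.1907  0.3453]
 shift units [1.3043 0.0817 1.048 ] min rows 4.0
 turn y units -0.1076 (rows 4.5), other 0.3924
```

View pics/b1.png

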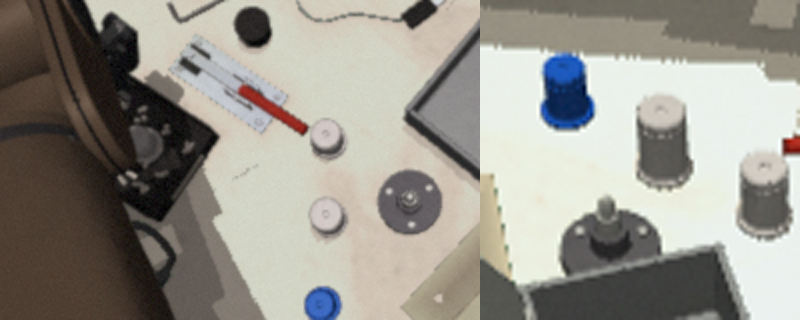

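B (46 mm) has been knocked to about top pixel (293,258), right beside the red lever's tip. D is in the bin and C is unmoved at (293,296). I'll locate B anew.

Run:
```python
from h import *
t=read_camera("top");c=read_camera("side")
p,e=tri(t,(293,258),c,(320.1,215.8)); print('B',p,e,onz(t,293,258,.046))
print('C again',tri(t,(293,296.5),c,((660-480)/3.556+240,105/3.556+170)))
p=p+[.0007,.0009,0]
l=tri(t,(130+306/2,190+130/2),c,(240+(783-480)/3.556,170+146/3.556)); print('lever tip',l, 'from B',l[0]-p)
plan(p[0],p[1],.06,-38.8)
```

```text
B [0.4966 0.1789 0.0432] 0.0037141844173257904 [0.4948 0.1774 0.046 ]
C again (array([0.4247, 0.1771, 0.0532]), np.float64(0.0008679966721537629))
lever tip (array([0.5005, 0.1955, 0.0459]), np.float64(3.166077440907815e-05)) from B [0.0032 0.0157 0.0027]
t 32.2 p [0.4936 0.3492 0.1247] jaw -38.8 down [-0.0037 -0.0018 -1.    ] q6 1.12 open 0.481 F [-0.1734 -0.109  -0.0093]
 shift units [1.0798 0.5416 0.9093] min rows 3.6
 turn y units 0.0001 (rows 0.0), other -0.4999
```

send_rows(plan=[[[0.15,0,0.126],[0,0,0]],[[0.3,0,0.2526],[0,0,0]],[[0.3,0,0.2526],[0,0,0]],[[0.24,0,0.202],[0,0,0]],[[0.09,0,0.076],[0,0,0]],[[0,0.2,0],[0,-0.019,0]],[[0,0.2,0],[0,-0.019,0]],[[0,0.05,0],[0,0,0]],[[0,0,0],[0,0,0]],[[0,0,0],[0,0,0]]], gripper=0.46)

```text
time: 33.25
eef_pos: [0.4993, 0.181, 0.0736]
tcp_rot: [0.379, -0.597, 0.597, -0.379]
contact_force: [0.6, -0.8, -0.0]
opening: 0.538
```

Run:
```python
from h import *
s=get_state(); w=read_camera("wrist")
plan(.4973,.1798,-.004,-25); q=wproj(w,s,(.4973,.1798,.046)); print(q, wproj(w,s,(.5005,.1955,.046)))
x,y=int(q[0])-70,int(q[1])-80; cv2.imwrite("pics/b2.png",cv2.resize(w["img"][y:y+160,x:x+200],(600,480))); print(x,y)
```

```text
t 33.3 p [0.4997 0.1811 0.0741] jaw -25.1 down [ 0.0018  0.0004 -1.    ] q6 0.60 open 0.539 F [-0.2326  0.2162  0.1142]
 shift units [ 0.0187  0.6511 -0.0146] min rows 1.6
 turn y units -0.0004 (rows 0.0), other 0.4996
[317.6416 272.9797] [310.6485 246.5589]
247 192
```

View pics/b2.png

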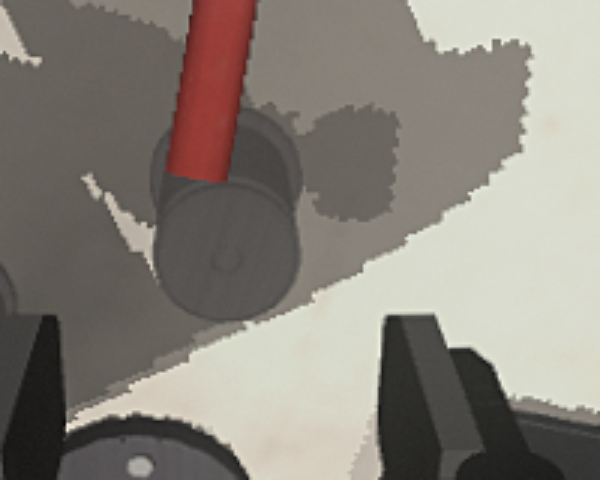

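The cap's dot is at wrist pixel (323,278) and the red lever tip overhangs its flange. So I'll grip, slide the cap away from the lever along tool +x, and lift only then.

send_rows(plan=[[[0.032,0.1,0.01],[0,0,0]],[[0,0.18,0],[0,0,0]],[[0,0.17,0],[0,0,0]],[[0,0.12,0],[0,0,0]],[[0,0.06,0],[0,0,0]],[[0,0.015,0],[0,0,0]],[[0,0,0],[0,0,0]],[[0,0,0],[0,0,0]]])

```text
time: 34.1
eef_pos: [0.4992, 0.1767, -0.0034]
tcp_rot: [0.379, -0.596, 0.597, -0.38]
contact_force: [-1.3, -0.7, 0.4]
opening: 0.542
```

send_rows(plan=[[[0,0,0],[0,0,0]],[[0,0,0],[0,0,0]],[[0,0,0],[0,0,0]],[[0,0,0],[0,0,0]],[[0,0,0],[0,0,0]]], gripper=1.0)

```text
time: 34.6
eef_pos: [0.4992, 0.1766, -0.0034]
tcp_rot: [0.379, -0.596, 0.597, -0.38]
contact_force: [0.1, -0.4, 5.6]
opening: 0.321
```

send_rows(plan=[[[0,-0.008,0],[0,0,0]],[[0.05,0,0],[0,0,0]],[[0.08,0,0],[0,0,0]],[[0.06,0,0],[0,0,0]],[[0.02,0,0],[0,0,0]],[[0,-0.1,0],[0,0,0]],[[0,-0.25,0],[0,0,0]],[[0,-0.25,0],[0,0,0]],[[0,-0.1,0],[0,0,0]],[[0,0,0],[0,0,0]]])

```text
time: 35.6
eef_pos: [0.489, 0.1538, 0.0827]
tcp_rot: [0.378, -0.596, 0.597, -0.381]
contact_force: [0.3, 0.6, -1.3]
opening: 0.321
```

Run:
```python
from h import *
plan(.435,.2456,-.003,51)
```

```text
t 35.6 p [0.489  0.1538 0.0827] jaw -25.1 down [ 0.0043  0.0002 -1.    ] q6 0.54 open 0.321 F [ 0.3102  0.5726 -1.2903]
 shift units [-0.5008  0.7128 -0.7342] min rows 2.7
 turn y units -0.2113 (rows 8.9), other 0.2887
```

send_rows(plan=[[[-0.083,0,-0.122],[0,0,0]],[[-0.167,0,-0.2447],[0,0,0]],[[-0.167,0,-0.2447],[0,0,0]],[[-0.084,0,-0.123],[0,0,0]],[[0,0.06,0],[0,-0.0235,0]],[[0,0.09,0],[0,-0.0235,0]],[[0,0.09,0],[0,-0.0235,0]],[[0,0.09,0],[0,-0.0235,0]],[[0,0.09,0],[0,-0.0235,0]],[[0,0.09,0],[0,-0.0235,0]],[[0,0.08,0],[0,-0.0235,0]],[[0,0.05,0],[0,-0.0235,0]]])

```text
time: 36.8
eef_pos: [0.4309, 0.2447, 0.001]
tcp_rot: [0.65, -0.284, 0.281, -0.647]
contact_force: [-0.1, -0.7, -0.1]
opening: 0.324
```

send_rows(plan=[[[0,0.02,0],[0,-0.0235,0]],[[0,0.015,0],[0,0,0]],[[0,0.01,0],[0,0,0]],[[0,0,0],[0,0,0]],[[0,0,0],[0,0,0]]])

```text
time: 37.3
eef_pos: [0.4332, 0.2455, -0.0017]
tcp_rot: [0.667, -0.236, 0.236, -0.666]
contact_force: [0.5, 0.5, -0.9]
opening: 0.322
```

send_rows(plan=[[[0,0.01,0],[0,0,0]],[[0,0,0],[0,0,0]],[[0,0,0],[0,0,0]]])

```text
time: 37.6
eef_pos: [0.4333, 0.2455, -0.0027]
tcp_rot: [-0.667, 0.236, -0.236, 0.667]
contact_force: [0.2, -0.6, -0.9]
opening: 0.324
```

send_rows(plan=[[[0,0,0],[0,0,0]],[[0,0,0],[0,0.0227,0]],[[0,0,0],[0,0.0227,0]],[[0,0,0],[0,0.0227,0]],[[0,0,0],[0,0.0227,0]],[[0,0,0],[0,0.0227,0]],[[0,0,0],[0,0.0227,0]],[[0,0,0],[0,0.0227,0]],[[0,0,0],[0,0.0227,0]],[[0,0,0],[0,0.0227,0]],[[0,0,0],[0,0.0227,0]],[[0,0,0],[0,0.0227,0]]], gripper=0.46)

```text
time: 38.8
eef_pos: [0.4334, 0.2456, -0.0026]
tcp_rot: [0.303, -0.639, 0.639, -0.304]
contact_force: [0.3, -1.0, -0.2]
opening: 0.538
```

send_rows(plan=[[[0,0,0],[0,0,0]],[[0,0,0],[0,0,0]]])

```text
time: 39.0
eef_pos: [0.4334, 0.2456, -0.0026]
tcp_rot: [0.306, -0.637, 0.637, -0.306]
contact_force: [0.5, -0.5, 0.1]
opening: 0.543
```

send_rows(plan=[[[0,0,0],[0,0,0]],[[0,0,0],[0,0,0]],[[0,0,0],[0,0,0]],[[0,0,0],[0,0,0]],[[0,0,0],[0,0,0]]], gripper=1.0)

```text
time: 39.5
eef_pos: [0.4334, 0.2456, -0.0026]
tcp_rot: [0.305, -0.638, 0.638, -0.306]
contact_force: [0.8, -0.7, 1.8]
opening: 0.323
```

Run:
```python
from h import *
plan(.4392,.1019,.08,-38.8)
```

```text
t 39.5 p [ 0.4334  0.2456 -0.0026] jaw -38.8 down [ 0.0003  0.0001 -1.    ] q6 0.99 open 0.323 F [ 0.7666 -0.6981  1.8161]
 shift units [ 0.9027 -0.6885  0.7882] min rows 3.3
 turn y units -0.0000 (rows 0.0), other 0.5000
```

send_rows(plan=[[[0,-0.15,0],[0,0,0]],[[0,-0.3,0],[0,0,0]],[[0,-0.24,0],[0,0,0]],[[0.132,0,0.116],[0,0,0]],[[0.2647,0,0.2316],[0,0,0]],[[0.2647,0,0.2316],[0,0,0]],[[0.185,0,0.162],[0,0,0]],[[0.053,0,0.046],[0,0,0]],[[0,0,0],[0,0,0]],[[0,0,0],[0,0,0]]])

```text
time: 40.5
eef_pos: [0.439, 0.1028, 0.0799]
tcp_rot: [-0.305, 0.638, -0.638, 0.305]
contact_force: [-1.1, 0.9, -0.0]
opening: 0.325
```

Run:
```python
from h import *
plan(.4395,.1022,.047,-38.8)
```

```text
t 40.5 p [0.439  0.1028 0.0799] jaw -38.8 down [-0.0003  0.0005 -1.    ] q6 0.68 open 0.325 F [-1.0617  0.8934 -0.0375]
 shift units [0.0016 0.274  0.0063] min rows 0.7
 turn y units -0.0001 (rows 0.0), other 0.4999
```

send_rows(plan=[[[0.0015,0.06,0.006],[0,0,0]],[[0,0.09,0],[0,0,0]],[[0,0.06,0],[0,0,0]],[[0,0.03,0],[0,0,0]],[[0,0.02,0],[0,0,0]],[[0,0.015,0],[0,0,0]],[[0,0,0],[0,0,0]],[[0,0,0],[0,0,0]]])

```text
time: 41.3
eef_pos: [0.4399, 0.1016, 0.0473]
tcp_rot: [0.305, -0.638, 0.638, -0.305]
contact_force: [1.1, -0.9, -0.2]
opening: 0.322
```

send_rows(plan=[[[0,0.02,0],[0,0,0]],[[0,0.02,0],[0,0,0]],[[0,0,0],[0,0,0]],[[0,0,0],[0,0,0]]])

```text
time: 41.7
eef_pos: [0.4395, 0.1016, 0.0421]
tcp_rot: [-0.305, 0.638, -0.638, 0.305]
contact_force: [-0.4, -0.7, 0.2]
opening: 0.321
```

send_rows(plan=[[[0,0.015,0],[0,0,0]],[[0,0.01,0],[0,0,0]],[[0,0,0],[0,0,0]],[[0,0,0],[0,0,0]]])

```text
time: 42.1
eef_pos: [0.4396, 0.1016, 0.0392]
tcp_rot: [-0.305, 0.638, -0.638, 0.305]
contact_force: [-0.0, 0.1, -0.2]
opening: 0.319
```

send_rows(plan=[[[0,0.015,0],[0,0,0]],[[0,0.01,0],[0,0,0]],[[0,0,0],[0,0,0]],[[0,0,0],[0,0,0]]])

```text
time: 42.5
eef_pos: [0.4397, 0.1016, 0.0364]
tcp_rot: [0.305, -0.638, 0.638, -0.305]
contact_force: [-0.4, -0.5, 0.8]
opening: 0.317
```

send_rows(plan=[[[0,0.01,0],[0,0,0]],[[0,0.01,0],[0,0,0]],[[0,0,0],[0,0,0]],[[0,0,0],[0,0,0]]])

```text
time: 42.9
eef_pos: [0.4401, 0.1019, 0.0358]
tcp_rot: [-0.306, 0.638, -0.638, 0.305]
contact_force: [-5.2, 0.5, 13.0]
opening: 0.319
```

Contact came at base ≈ 0.0388, the step height. B looks sound. I'll release and check with the side view.

send_rows(plan=[[[0,-0.01,0],[0,0,0]],[[0,0,0],[0,0,0]],[[0,0,0],[0,0,0]],[[0,0,0],[0,0,0]],[[0,0,0],[0,0,0]],[[0,0,0],[0,0,0]],[[0,0,0],[0,0,0]],[[0,0,0],[0,0,0]]], gripper=0.52)

```text
time: 43.7
eef_pos: [0.4396, 0.1016, 0.035]
tcp_rot: [-0.305, 0.638, -0.638, 0.305]
contact_force: [-0.3, -0.9, -0.0]
opening: 0.48
```

Run:
```python
from h import *
s=get_state();w=read_camera("wrist");c=read_camera("side");print(s["eef_pos"],s["opening"],s["contact_force"])
for z in(.071,.085): print(z,wproj(w,s,[.4399,.102,z]),'flange',wproj(w,s,[.4399,.102,z-.046]),proj(c,[.4399,.102,z]),proj(c,[.4399,.102,z-.046]))
a=cv2.resize(w["img"][200:400,220:420],(400,400)); b=cv2.resize(c["img"][180:260,235:315],(400,400),interpolation=cv2.INTER_CUBIC)
cv2.imwrite("pics/g3.png",np.hstack([a,b]))
```

```text
[0.4396 0.1016 0.035 ] 0.48023355498527587 [-0.3355 -0.8927 -0.0063]
0.071 [319.5667 330.9074] flange [319.7419 282.4033] [274.5243 218.4737] [275.8358 233.61  ]
0.085 [319.4948 351.1988] flange [319.6966 294.8133] [274.1101 213.6924] [275.4445 229.0938]
```

View pics/g3.png

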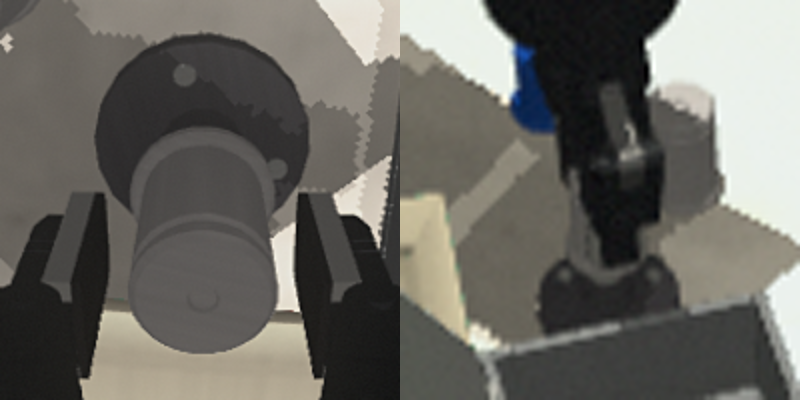

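The dot is at wrist pixel (322,350). The prediction for "on the step" is row 351 and for "on the pedestal" row 331, so the cap sits on the step. I'll regrip and press lightly while shifting sideways, to rule out a hung worn cap.

send_rows(plan=[[[0,0,0],[0,0,0]],[[0,0,0],[0,0,0]],[[0,0,0],[0,0,0]],[[0,0,0],[0,0,0]],[[0,0.012,0],[0,0,0]],[[0.01,0,0],[0,0,0]],[[-0.01,0,0],[0,0,0]],[[-0.01,0,0],[0,0,0]],[[0.01,0,0.01],[0,0,0]],[[0,0,-0.02],[0,0,0]],[[0,0,0.01],[0,0,0]],[[0,0,0],[0,0,0]]], gripper=1.0)

```text
time: 45.0
eef_pos: [0.4402, 0.1019, 0.0349]
tcp_rot: [-0.305, 0.638, -0.638, 0.305]
contact_force: [-3.2, 0.8, 8.1]
opening: 0.32
```

Run:
```python
from h import *
bx=np.array([-.0685,-.082]); bx/=np.linalg.norm(bx); print('box x',np.degrees(np.arctan2(bx[1],bx[0])))
c=np.array([.5399,.0087])+[.0015,.0015]; by=np.array([-bx[1],bx[0]])
t=c-.012*bx+.05*by; print(c,by,t,c-.012*bx-.05*by); plan(t[0],t[1],.15,50)
```

```text
box x -129.87422987247848
[0.5414 0.0102] [ 0.7675 -0.6411] [ 0.5875 -0.0126] [0.5107 0.0515]
t 45.0 p [0.4402 0.1019 0.0349] jaw -38.9 down [ 0.0004  0.0007 -1.    ] q6 0.68 open 0.320 F [-3.2364  0.8283  8.1488]
 shift units [-0.027  -0.9595  1.5542] min rows 4.4
 turn y units -0.2468 (rows 10.3), other 0.2532
```

Still at step height, so B is sound. Carry it to the grey box with the jaws along the box's y.

send_rows(plan=[[[0,-0.12,0],[0,0,0]],[[0,-0.2,0],[0,0,0]],[[0,-0.12,0],[0,0,0]],[[-0.011,0,0.162],[0,0,0]],[[-0.021,0,0.325],[0,0,0]],[[-0.021,0,0.325],[0,0,0]],[[-0.021,0,0.325],[0,0,0]],[[-0.014,0,0.227],[0,0,0]],[[-0.004,0,0.065],[0,0,0]],[[0,0,0],[0,0,0]],[[0,0,0],[0,0,0]]])

```text
time: 46.1
eef_pos: [0.5788, 0.0034, 0.0857]
tcp_rot: [-0.306, 0.638, -0.637, 0.305]
contact_force: [0.7, 0.2, -0.7]
opening: 0.318
```

Run:
```python
from h import *
plan(.5811,.0032,.009,-39)
s=get_state(); w=read_camera("wrist"); c=read_camera("side")
a=cv2.resize(w["img"][100:480,120:520],(421,400)); b=cv2.resize(c["img"][190:340,200:340],(373,400),interpolation=cv2.INTER_CUBIC)
cv2.imwrite("pics/x1.png",np.hstack([a,b]))
```

```text
t 46.1 p [0.5788 0.0034 0.0857] jaw -38.8 down [-0.002   0.0006 -1.    ] q6 0.51 open 0.318 F [ 0.6545  0.1995 -0.7434]
 shift units [-0.0112  0.6389  0.0167] min rows 1.5
 turn y units 0.0005 (rows 0.0), other -0.4995
```

View pics/x1.png

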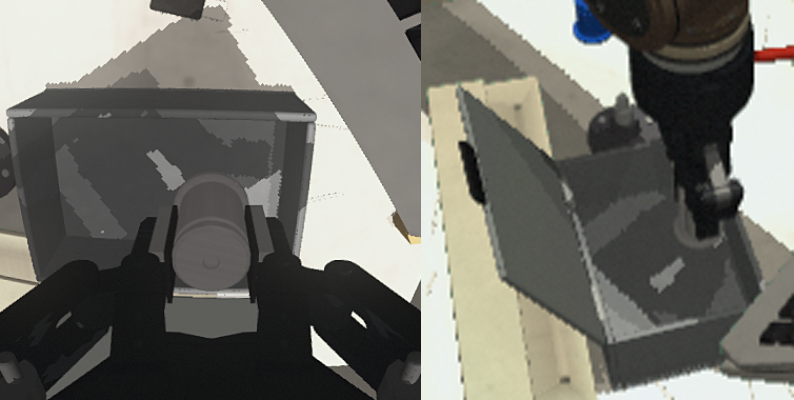

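Box interior clear below; lid leans back well away from the hand. Lower, shifting 4 mm inward.

send_rows(plan=[[[-0.005,0.1,-0.03],[0,0,0]],[[0,0.2,0],[0,0,0]],[[0,0.18,0],[0,0,0]],[[0,0.1,0],[0,0,0]],[[0,0.05,0],[0,0,0]],[[0,0,0],[0,0,0]]])

```text
time: 46.8
eef_pos: [0.5769, 0.0058, 0.0099]
tcp_rot: [-0.306, 0.638, -0.637, 0.305]
contact_force: [-0.2, 0.5, -0.7]
opening: 0.318
```

send_rows(plan=[[[0,0.01,0],[0,0,0]],[[0,0.01,0],[0,0,0]],[[0,0,0],[0,0,0]]])

```text
time: 47.1
eef_pos: [0.5783, 0.0053, 0.0091]
tcp_rot: [0.305, -0.637, 0.638, -0.306]
contact_force: [0.4, 0.2, -0.4]
opening: 0.323
```

send_rows(plan=[[[0,0,0],[0,0,0]],[[0,0,0],[0,0,0]],[[0,0,0],[0,0,0]],[[0,-0.1,0],[0,0,0]],[[0,-0.2,0],[0,0,0]],[[0,-0.3,0],[0,0,0]],[[0,-0.25,0],[0,0,0]],[[0,-0.1,0],[0,0,0]],[[0,0,0],[0,0,0]]], gripper=0.52)

```text
time: 48.0
eef_pos: [0.5794, 0.0052, 0.1253]
tcp_rot: [0.304, -0.637, 0.639, -0.307]
contact_force: [0.6, 0.4, 0.2]
opening: 0.481
```

Run:
```python
from h import *
plan(.4252,.1778,.13,51)
t=read_camera("top");cv2.imwrite("pics/top4.png",t["img"]); print('C predicted top px',proj(t,[.4245,.1777,.052]))
```

```text
t 48.0 p [0.5794 0.0052 0.1253] jaw -38.8 down [ 0.0054 -0.0009 -1.    ] q6 0.51 open 0.481 F [0.5991 0.3612 0.246 ]
 shift units [-0.3152 -0.0475 -1.9027] min rows 4.6
 turn y units -0.2495 (rows 10.5), other 0.2505
C predicted top px [292.5114 296.5311]
```

send_rows(plan=[[[-0.03,0,-0.18],[0,0,0]],[[-0.0594,0,-0.3596],[0,0,0]],[[-0.0594,0,-0.3596],[0,0,0]],[[-0.0594,0,-0.3596],[0,0,0]],[[-0.0594,0,-0.3596],[0,0,0]],[[-0.036,0,-0.216],[0,0,0]],[[-0.012,0,-0.072],[0,0,0]],[[0,0,0],[0,0,0]]], gripper=0.45)

```text
time: 48.85
eef_pos: [0.4218, 0.1787, 0.1208]
tcp_rot: [-0.307, 0.638, -0.637, 0.305]
contact_force: [-0.5, -0.2, -0.1]
opening: 0.548
```

send_rows(plan=[[[0,0.03,0],[0,-0.0227,0]],[[0,0.05,0],[0,-0.0227,0]],[[0,0.05,0],[0,-0.0227,0]],[[0,0.05,0],[0,-0.0227,0]],[[0,0.05,0],[0,-0.0227,0]],[[0,0.05,0],[0,-0.0227,0]],[[0,0.05,0],[0,-0.0227,0]],[[0,0.05,0],[0,-0.0227,0]],[[0,0.04,0],[0,-0.0227,0]],[[0,0,0],[0,-0.0227,0]],[[0,0,0],[0,-0.0227,0]],[[0,0,0],[0,0,0]]])

```text
time: 50.05
eef_pos: [0.424, 0.1772, 0.0713]
tcp_rot: [0.667, -0.237, 0.236, -0.666]
contact_force: [0.8, -0.2, 0.5]
opening: 0.551
```

Run:
```python
from h import *
plan(.4247,.1778,-.001,51)
s=get_state(); w=read_camera("wrist"); print('pred dot',wproj(w,s,(.4247,.1778,.052)))
g=cv2.medianBlur(cv2.cvtColor(w["img"],cv2.COLOR_BGR2GRAY),3)
print(cv2.HoughCircles(g[200:380,250:400],cv2.HOUGH_GRADIENT,1,15,param1=50,param2=18,minRadius=22,maxRadius=45))
cv2.imwrite("pics/c1.png",w["img"])
```

```text
t 50.0 p [0.424  0.1772 0.0713] jaw 50.9 down [-0.0009 -0.0005 -1.    ] q6 -0.71 open 0.551 F [ 0.8141 -0.2129  0.5004]
 shift units [0.0018 0.6026 0.0082] min rows 1.4
 turn y units -0.0001 (rows 0.0), other 0.4999
pred dot [322.732 276.77 ]
[[[ 69.5  75.5  27.4]
  [  5.5 125.5  38.2]
  [ 70.5  49.5  26.8]]]
```

send_rows(plan=[[[-0.004,0.1,-0.002],[0,0,0]],[[0,0.18,0],[0,0,0]],[[0,0.15,0],[0,0,0]],[[0,0.1,0],[0,0,0]],[[0,0.05,0],[0,0,0]],[[0,0.02,0],[0,0,0]],[[0,0,0],[0,0,0]],[[0,0,0],[0,0,0]]])

```text
time: 50.9
eef_pos: [0.4234, 0.1786, 0.0007]
tcp_rot: [-0.666, 0.235, -0.236, 0.667]
contact_force: [-1.2, -0.6, -0.1]
opening: 0.551
```

send_rows(plan=[[[0,0,0],[0,0,0]],[[0,0,0],[0,0,0]],[[0,0,0],[0,0,0]],[[0,0,0],[0,0,0]]], gripper=1.0)

```text
time: 51.3
eef_pos: [0.4235, 0.1787, 0.0008]
tcp_rot: [-0.666, 0.235, -0.236, 0.667]
contact_force: [-0.1, -0.4, 4.4]
opening: 0.341
```

send_rows(plan=[[[0,0,0],[0,0,0]],[[0,0,0],[0,0.0227,0]],[[0,0,0],[0,0.0227,0]],[[0,0,0],[0,0.0227,0]],[[0,0,0],[0,0.0227,0]],[[0,0,0],[0,0.0227,0]],[[0,0,0],[0,0.0227,0]],[[0,0,0],[0,0.0227,0]],[[0,0,0],[0,0.0227,0]],[[0,0,0],[0,0.0227,0]],[[0,0,0],[0,0.0227,0]],[[0,0,0],[0,0.0227,0]]], gripper=0.45)

```text
time: 52.5
eef_pos: [0.422, 0.1783, -0.0006]
tcp_rot: [-0.304, 0.639, -0.639, 0.303]
contact_force: [0.7, -0.2, -0.4]
opening: 0.553
```

send_rows(plan=[[[0,0,0],[0,0,0]],[[0,0,0],[0,0,0]]])

```text
time: 52.7
eef_pos: [0.4223, 0.1784, -0.0004]
tcp_rot: [-0.307, 0.637, -0.637, 0.306]
contact_force: [0.8, 0.0, -0.1]
opening: 0.547
```

send_rows(plan=[[[0,0,0],[0,0,0]],[[0,0,0],[0,0,0]],[[0,0,0],[0,0,0]],[[0,0,0],[0,0,0]],[[0,0,0],[0,0,0]]], gripper=1.0)

```text
time: 53.2
eef_pos: [0.4227, 0.1785, -0.0]
tcp_rot: [0.305, -0.638, 0.638, -0.305]
contact_force: [-0.4, -1.5, 0.1]
opening: 0.345
```

Run:
```python
from h import *
plan(.4394,.1020,.075,-38.8)
```

```text
t 53.2 p [ 0.4227  0.1785 -0.    ] jaw -38.8 down [ 0.0001  0.     -1.    ] q6 0.86 open 0.345 F [-0.4089 -1.4516  0.0675]
 shift units [ 0.4096 -0.6251  0.5078] min rows 2.2
 turn y units -0.0001 (rows 0.0), other 0.4999
```

send_rows(plan=[[[0,-0.15,0],[0,0,0]],[[0,-0.25,0],[0,0,0]],[[0,-0.19,0],[0,0,0]],[[0.082,0,0.101],[0,0,0]],[[0.1645,0,0.2026],[0,0,0]],[[0.115,0,0.142],[0,0,0]],[[0.049,0,0.061],[0,0,0]],[[0,0,0],[0,0,0]],[[0,0,0],[0,0,0]]])

```text
time: 54.1
eef_pos: [0.4388, 0.1024, 0.0705]
tcp_rot: [-0.305, 0.638, -0.638, 0.305]
contact_force: [0.0, 0.9, 0.1]
opening: 0.344
```

Run:
```python
from h import *
plan(.4393,.1020,.05,-38.8)
```

```text
t 54.1 p [0.4388 0.1024 0.0705] jaw -38.9 down [-0.0007  0.0004 -1.    ] q6 0.68 open 0.344 F [0.0304 0.8992 0.0839]
 shift units [-0.      0.1712  0.005 ] min rows 0.4
 turn y units -0.0001 (rows 0.0), other 0.4999
```

send_rows(plan=[[[0,0.06,0.005],[0,0,0]],[[0,0.06,0],[0,0,0]],[[0,0.04,0],[0,0,0]],[[0,0.015,0],[0,0,0]],[[0,0,0],[0,0,0]],[[0,0,0],[0,0,0]]])

```text
time: 54.7
eef_pos: [0.4397, 0.1017, 0.0498]
tcp_rot: [0.305, -0.638, 0.638, -0.305]
contact_force: [0.1, 0.7, -0.3]
opening: 0.342
```

send_rows(plan=[[[0,0.02,0],[0,0,0]],[[0,0.02,0],[0,0,0]],[[0,0.015,0],[0,0,0]],[[0,0,0],[0,0,0]],[[0,0,0],[0,0,0]]])

```text
time: 55.2
eef_pos: [0.4396, 0.1016, 0.0431]
tcp_rot: [-0.305, 0.638, -0.638, 0.305]
contact_force: [-0.4, -0.3, -0.5]
opening: 0.345
```

send_rows(plan=[[[0,0.015,0],[0,0,0]],[[0,0.01,0],[0,0,0]],[[0,0,0],[0,0,0]],[[0,0,0],[0,0,0]]])

```text
time: 55.6
eef_pos: [0.4396, 0.1016, 0.0401]
tcp_rot: [-0.305, 0.638, -0.638, 0.305]
contact_force: [-0.3, -0.2, -0.4]
opening: 0.344
```

send_rows(plan=[[[0,0.015,0],[0,0,0]],[[0,0.01,0],[0,0,0]],[[0,0,0],[0,0,0]],[[0,0,0],[0,0,0]]])

```text
time: 56.0
eef_pos: [0.4396, 0.1016, 0.0371]
tcp_rot: [-0.305, 0.638, -0.638, 0.305]
contact_force: [0.5, -0.2, -1.0]
opening: 0.345
```

send_rows(plan=[[[0,0.01,0],[0,0,0]],[[0,0,0],[0,0,0]],[[0,0,0],[0,0,0]]])

```text
time: 56.3
eef_pos: [0.4396, 0.1016, 0.0359]
tcp_rot: [-0.305, 0.638, -0.638, 0.305]
contact_force: [-0.1, 0.1, -0.9]
opening: 0.346
```

Below the step with no force, so C is worn. On to the pedestal.

send_rows(plan=[[[0,0.025,0],[0,0,0]],[[0,0.025,0],[0,0,0]],[[0,0.02,0],[0,0,0]],[[0,0.015,0],[0,0,0]],[[0,0.01,0],[0,0,0]],[[0,0,0],[0,0,0]],[[0,0,0],[0,0,0]]])

```text
time: 57.0
eef_pos: [0.4396, 0.1017, 0.025]
tcp_rot: [-0.306, 0.638, -0.638, 0.305]
contact_force: [-2.4, 0.7, 4.6]
opening: 0.348
```

send_rows(plan=[[[0,-0.01,0],[0,0,0]],[[0,0,0],[0,0,0]],[[0,0,0],[0,0,0]],[[0,0,0],[0,0,0]],[[0,0,0],[0,0,0]],[[0,0,0],[0,0,0]],[[0,0,0],[0,0,0]],[[0,0,0],[0,0,0]],[[0,0,0],[0,0,0]]], gripper=0.5)

```text
time: 57.9
eef_pos: [0.4396, 0.1016, 0.0258]
tcp_rot: [-0.305, 0.638, -0.638, 0.305]
contact_force: [0.5, 0.6, -0.1]
opening: 0.502
```

send_rows(plan=[[[0,0,0],[0,0,0]],[[0,0,0],[0,0,0]],[[0,0,0],[0,0,0]],[[0,0,0],[0,0,0]],[[0,0,0],[0,0,0]]], gripper=1.0)

```text
time: 58.4
eef_pos: [0.4397, 0.1016, 0.0259]
tcp_rot: [0.305, -0.638, 0.638, -0.305]
contact_force: [0.1, -0.5, 1.8]
opening: 0.34
```

Run:
```python
from h import *
plan(.4715,.317,.105,-38.8)
t=read_camera("top"); np.set_printoptions(3)
```

```text
t 58.4 p [0.4397 0.1016 0.0259] jaw -38.8 down [ 0.0002  0.0001 -1.    ] q6 0.68 open 0.340 F [ 0.0659 -0.4751  1.7744]
 shift units [-1.564  -0.659  -0.9193] min rows 4.6
 turn y units -0.0001 (rows 0.0), other 0.4999
```

Run:
```python
from h import *
t=read_camera("top"); im=cv2.imread("pics/top4.png")
print('D seen',onz(t,202.5,262.5,.042),'A seen',onz(t,130+151*480/385/4 if 0 else 130+151/.8016/4,200+145/.8016/4,.036))
print('bin corners',[onz(t,*p,z)[:2] for p,z in(((172,211),.058),((239,262),.058),((211,300),.058),((138,251),.058))])
c=cv2.resize(im[200:310,130:340],None,fx=3.8,fy=3.8,interpolation=cv2.INTER_CUBIC); cv2.imwrite("pics/last.png",np.vstack([c,np.zeros((1,c.shape[1],3),np.uint8)])); print(c.shape)
g=cv2.cvtColor(im,cv2.COLOR_BGR2GRAY)[205:305,135:245]
print(cv2.HoughCircles(g,cv2.HOUGH_GRADIENT,1,12,param1=80,param2=12,minRadius=6,maxRadius=11))
```

```text
D seen [0.4893 0.3425 0.042 ] A seen [0.5231 0.3921 0.036 ]
bin corners [array([0.5826, 0.3977]), array([0.4867, 0.2731]), array([0.4194, 0.3213]), array([0.5092, 0.4561])]
(418, 798, 3)
[[[45.5 41.5  9.3]
  [65.5 55.5 10.4]]]
```

send_rows(plan=[[[0,-0.15,0],[0,0,0]],[[0,-0.28,0],[0,0,0]],[[0,-0.23,0],[0,0,0]],[[-0.171,0,-0.1],[0,0,0]],[[-0.3426,0,-0.2011],[0,0,0]],[[-0.3426,0,-0.2011],[0,0,0]],[[-0.3426,0,-0.2011],[0,0,0]],[[-0.274,0,-0.161],[0,0,0]],[[-0.103,0,-0.06],[0,0,0]],[[0,0,0],[0,0,0]]])

```text
time: 59.5
eef_pos: [0.4715, 0.3196, 0.1044]
tcp_rot: [0.306, -0.637, 0.637, -0.306]
contact_force: [0.5, -0.4, -0.5]
opening: 0.343
```

send_rows(plan=[[[0,0.15,0],[0,0,0]],[[0,0.23,0],[0,0,0]],[[0,0.18,0],[0,0,0]],[[0,0.08,0],[0,0,0]],[[0,0.04,0],[0,0,0]],[[0,0,0],[0,0,0]]])

```text
time: 60.1
eef_pos: [0.4747, 0.3202, 0.0272]
tcp_rot: [-0.302, 0.639, -0.637, 0.307]
contact_force: [-1.3, 5.6, 9.4]
opening: 0.345
```

send_rows(plan=[[[0,0.04,0],[0,0,0]],[[0,0.02,0],[0,0,0]],[[0,0,0],[0,0,0]]])

```text
time: 60.4
eef_pos: [0.4773, 0.3225, 0.0228]
tcp_rot: [-0.298, 0.64, -0.637, 0.31]
contact_force: [-0.2, 11.1, 15.8]
opening: 0.344
```

Contact near the end wall. I'll raise, shift 6 mm inward and lower again.

send_rows(plan=[[[0,-0.1,0],[0,0,0]],[[0,-0.15,0],[0,0,0]],[[0,0,0],[0,0,0]],[[-0.08,0,0],[0,0,0]],[[0,0,0],[0,0,0]],[[0,0.08,0],[0,0,0]],[[0,0.08,0],[0,0,0]],[[0,0.04,0],[0,0,0]],[[0,0,0],[0,0,0]],[[0,0,0],[0,0,0]]])

```text
time: 61.4
eef_pos: [0.4775, 0.3259, 0.0215]
tcp_rot: [-0.306, 0.638, -0.638, 0.305]
contact_force: [0.5, 0.1, 0.4]
opening: 0.343
```

Run:
```python
from h import *
plan(.477,.325,.012)
s=get_state(); w=read_camera("wrist"); c=read_camera("side")
a=cv2.resize(w["img"][60:460,100:540],(440,400)); b=cv2.resize(c["img"][130:230,320:420],(360,400)[::-1] if 0 else (358,400),interpolation=cv2.INTER_CUBIC)
cv2.imwrite("pics/last2.png",np.hstack([a,b]))
```

```text
t 61.4 p [0.4775 0.3259 0.0215] jaw -38.8 down [-0.0008 -0.0003 -1.    ] q6 1.10 open 0.343 F [0.5357 0.0543 0.4422]
 shift units [0.0085 0.0788 0.0012] min rows 0.2
```

send_rows(plan=[[[0,0.03,0],[0,0,0]],[[0,0.03,0],[0,0,0]],[[0,0,0],[0,0,0]],[[0,0,0],[0,0,0]]])

```text
time: 61.9
eef_pos: [0.4798, 0.3276, 0.0173]
tcp_rot: [-0.303, 0.638, -0.637, 0.307]
contact_force: [-0.2, 2.8, 6.4]
opening: 0.344
```

send_rows(plan=[[[0,0.03,0],[0,0,0]],[[0,0,0],[0,0,0]],[[0,0,0],[0,0,0]]])

```text
time: 62.2
eef_pos: [0.481, 0.3284, 0.0147]
tcp_rot: [-0.302, 0.638, -0.637, 0.308]
contact_force: [0.5, 4.2, 7.6]
opening: 0.345
```

The -x wall slopes and guides the cap inward. The base is about 14 mm up and well below the rim, so I'll release and retreat.

send_rows(plan=[[[0,0,0],[0,0,0]],[[0,0,0],[0,0,0]],[[0,0,0],[0,0,0]],[[0,-0.1,0],[0,0,0]],[[0,-0.2,0],[0,0,0]],[[0,-0.3,0],[0,0,0]],[[0,-0.25,0],[0,0,0]],[[0,-0.1,0],[0,0,0]],[[0,0,0],[0,0,0]]], gripper=0.5)

```text
time: 63.1
eef_pos: [0.4792, 0.3265, 0.128]
tcp_rot: [0.304, -0.638, 0.638, -0.307]
contact_force: [-0.7, 0.6, 0.1]
opening: 0.501
```

Run:
```python
from h import *
plan(.48,.2,.30)
s=get_state(); w=read_camera("wrist"); c=read_camera("side"); cv2.imwrite("pics/w9.png",w["img"]); cv2.imwrite("pics/s9.png",c["img"])
# caps in bin: bright blobs in side view within the bin
g=cv2.cvtColor(c["img"],cv2.COLOR_BGR2GRAY)[135:200,325:415]
print(cv2.HoughCircles(cv2.resize(g,None,fx=3,fy=3),cv2.HOUGH_GRADIENT,1,25,param1=80,param2=14,minRadius=18,maxRadius=34))
for n,p in dict(A=(.525,.390,.036),D=(.495,.349,.042),C=(.480,.328,.055)).items(): print(n,proj(c,p))
for p in((.5826,.3977),(.4867,.2731),(.4194,.3213),(.5092,.4561)): print('corner side',proj(c,(*p,.058)))
for p,z in(((245,245),.0605),): pass
print('lid corners top', [proj(read_camera("top"),q) for q in((.4678,-.079,.166),)])
```

```text
t 63.1 p [0.4792 0.3265 0.128 ] jaw -38.8 down [ 0.0044  0.002  -1.    ] q6 1.10 open 0.501 F [-0.7115  0.6279  0.1102]
 shift units [ 0.8108 -1.4358  0.6696] min rows 4.3
[[[ 79.5 121.5  32.2]
  [ 54.5 129.5  24.2]]]
A [381.658  166.3346]
D [360.9709 169.7006]
C [350.4989 168.1873]
corner side [406.9774 166.6355]
corner side [339.7307 182.776 ]
corner side [325.8828 158.7669]
corner side [390.7731 140.3877]
lid corners top [array([449.9049, 260.0957])]
```

All caps are placed. I'll fold the gripper shut and move high over to the robot side of the lid, then take one mosaic of bin, box and lid.

send_rows(plan=[[[0,-0.3,0],[0,0,0]],[[0,-0.32,0],[0,0,0]],[[0.16,0,0.109],[0,0,0]],[[0.3206,0,0.2183],[0,0,0]],[[0.3206,0,0.2183],[0,0,0]],[[0.3206,0,0.2183],[0,0,0]],[[0.3206,0,0.2183],[0,0,0]],[[0.3206,0,0.2183],[0,0,0]],[[0.3206,0,0.2183],[0,0,0]],[[0.3206,0,0.2183],[0,0,0]],[[0.3206,0,0.2183],[0,0,0]],[[0.16,0,0.109],[0,0,0]]], gripper=1.0)

```text
time: 64.45
eef_pos: [0.4429, -0.0941, 0.1977]
tcp_rot: [-0.305, 0.639, -0.637, 0.303]
contact_force: [-0.5, 0.2, -0.3]
opening: -0.002
```

send_rows(plan=[[[0.096,0,0.065],[0,0,0]],[[0,0,0],[0,0,0]],[[0,0,0],[0,0,0]]])

```text
time: 64.75
eef_pos: [0.4429, -0.1045, 0.1988]
tcp_rot: [-0.306, 0.638, -0.637, 0.305]
contact_force: [-0.8, 1.2, 0.1]
opening: 0.001
```

Run:
```python
from h import *
plan(.4452,-.1049,.111,-39.9)
t=read_camera("top");c=read_camera("side"); t0=dict(t,img=cv2.imread("pics/top0.png"))
print('tab',tri(t,(453,262),c,(219.5,254)),'edge near',tri(t,(480,248),c,(237,299)),'edge far',tri(t,(417,299.5),c,(214.5,222)))
for a,b in(((453,262),(219.5,254)),): pass
p=[cv2.resize(t["img"][195:315,125:375],(500,240),interpolation=cv2.INTER_CUBIC),cv2.resize(c["img"][130:220,320:420],(300,270),interpolation=cv2.INTER_CUBIC),cv2.resize(t["img"][165:315,320:500],(360,300),interpolation=cv2.INTER_CUBIC),cv2.resize(c["img"][200:340,195:345],(321,300),interpolation=cv2.INTER_CUBIC)]
m=np.zeros((570,800,3),np.uint8); m[:240,:500]=p[0]; m[:270,500:]=p[1]; m[270:,:360]=p[2]; m[270:,400:721]=p[3]; cv2.imwrite("pics/fin.png",m)
```

```text
t 64.8 p [ 0.4429 -0.1045  0.1988] jaw -38.8 down [-0.0017  0.0015 -1.    ] q6 0.22 open 0.001 F [-0.8494  1.206   0.0887]
 shift units [-0.0097  0.7315  0.0185] min rows 1.8
 turn y units 0.0030 (rows 0.1), other -0.4970
tab (array([ 0.4657, -0.0836,  0.1634]), np.float64(0.001748364422427636)) edge near (array([ 0.5098, -0.1281,  0.1141]), np.float64(0.0382595424243888)) edge far (array([ 0.4069, -0.0264,  0.1573]), np.float64(0.0010549864246869837))
```

View pics/fin.png

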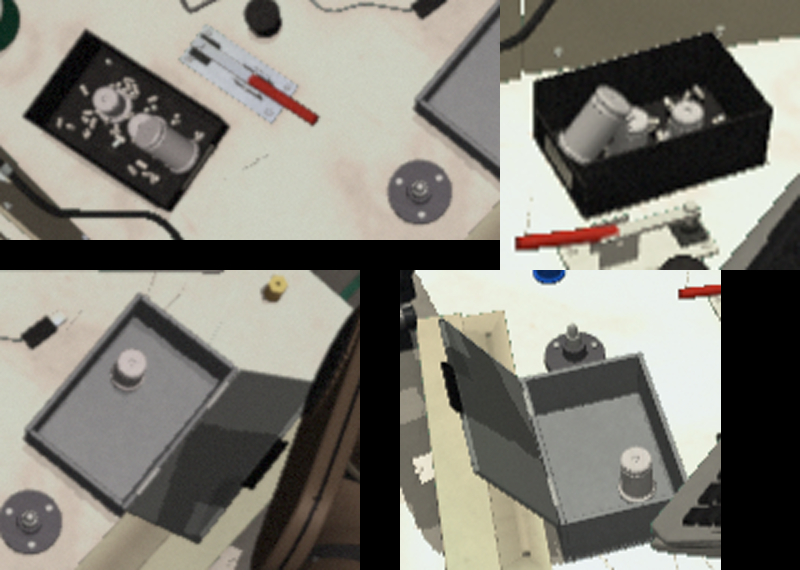

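The mosaic shows all three worn caps inside the bin, with the tall one leaning, well below the rim. The sound cap stands in the box and the lid leans back with its tab at box x≈0.12, z≈0.163. Now I'll lower the hand behind the lid and push.

send_rows(plan=[[[0,0.2,0.015],[0,0,0]],[[0,0.25,0],[0,0,0]],[[0,0.17,0],[0,0,0]],[[0,0.06,0],[0,0,0]],[[0,0,0],[0,0,0]]], grip_force=60)

```text
time: 65.35
eef_pos: [0.4441, -0.1053, 0.1172]
tcp_rot: [-0.306, 0.638, -0.637, 0.305]
contact_force: [-0.4, 0.4, -1.0]
opening: 0.001
```

send_rows(plan=[[[-0.06,0,0],[0,0,0]],[[-0.1,0,0],[0,0,0]],[[-0.1,0,0],[0,0,0]],[[-0.1,0,0],[0,0,0]],[[-0.1,0,0],[0,0,0]],[[-0.1,0,0],[0,0,0]],[[0,0,0],[0,0,0]]])

```text
time: 66.05
eef_pos: [0.4946, -0.0546, 0.1276]
tcp_rot: [0.301, -0.633, 0.642, -0.311]
contact_force: [0.5, 0.3, 0.4]
opening: 0.002
```

Run:
```python
from h import *
def b(): 
    s=get_state(); d=s["eef_pos"][:2]-[.5414,.0102]; bx=np.array([-.641,-.7675]); print('box x %.4f y %.4f z %.4f'%(d@bx,d@[.7675,-.641],s["eef_pos"][2]),s["contact_force"],s["dq"])
plan(.48,-.05,.116); b()
read_camera("side"); b()
w=read_camera("wrist"); read_camera("top"); plan(.48,-.05,.116)
```

```text
t 66.0 p [ 0.4946 -0.0546  0.1276] jaw -38.7 down [ 0.0172 -0.0045 -0.9998] q6 0.36 open 0.002 F [0.4641 0.3034 0.3925]
 shift units [ 0.0469  0.0944 -0.1205] min rows 0.4
box x 0.0797 y 0.0056 z 0.1276 [0.4641 0.3034 0.3925] [-0.0139  0.0379  0.0885 -0.0022 -0.0547 -0.0102]
box x 0.0802 y 0.0054 z 0.1264 [ 0.6719 -0.7815 14.7569] [-0.0108  0.0051  0.0107  0.0037 -0.0225 -0.0007]
t 66.2 p [ 0.4919 -0.0544  0.1237] jaw -38.8 down [ 0.0118 -0.0029 -0.9999] q6 0.36 open 0.002 F [-0.0378  0.3892 -0.2733]
 shift units [ 0.034   0.0627 -0.101 ] min rows 0.3
```

The hand was briefly lifted about 10 mm. The lid's edge probably caught the knuckles, and it has since cleared. I'll raise so only the fingertips touch, and push more slowly.

send_rows(plan=[[[0,-0.06,0],[0,0,0]],[[0,-0.07,0],[0,0,0]],[[0,0,0],[0,0,0]],[[0,0,0],[0,0,0]]])

```text
time: 66.6
eef_pos: [0.4867, -0.0539, 0.1337]
tcp_rot: [-0.305, 0.638, -0.638, 0.305]
contact_force: [-0.2, -0.4, -0.1]
opening: 0.001
```

send_rows(plan=[[[-0.05,0,0],[0,0,0]],[[-0.05,0,0],[0,0,0]],[[-0.05,0,0],[0,0,0]],[[-0.05,0,0],[0,0,0]],[[0,0,0],[0,0,0]]])

```text
time: 67.1
eef_pos: [0.5022, -0.0347, 0.1334]
tcp_rot: [-0.305, 0.638, -0.637, 0.306]
contact_force: [-0.1, -0.3, 0.0]
opening: 0.003
```

```bash
cat >> h.py <<'E'
def b(): 
    s=get_state(); d=s["eef_pos"][:2]-[.5414,.0102]; bx=np.array([-.641,-.7675]); print('box x %.4f y %.4f z %.4f'%(d@bx,d@[.7675,-.641],s["eef_pos"][2]),s["contact_force"],s["time"])
E
python3 - <<'E'
from h import *
b(); c=read_camera("side"); cv2.imwrite("pics/l1.png",c["img"]); plan(.5,-.04,.136)
# dark tab blob
im=c["img"][150:340,190:400]; m=(im.max(2)<35).astype(np.uint8)
n,_,st,ce=cv2.connectedComponentsWithStats(m); print([(st[i].tolist(),ce[i].round(1).tolist()) for i in range(1,n) if st[i,4]>60])
E
```

```text
box x 0.0596 y -0.0013 z 0.1334 [-0.0751 -0.3131  0.0081] 67.1
t 67.2 p [ 0.5021 -0.0348  0.1336] jaw -38.8 down [ 0.      0.0008 -1.    ] q6 0.41 open -0.001 F [0.782  0.6611 0.8731]
 shift units [ 0.0444 -0.0204  0.0134] min rows 0.1
[([6, 0, 23, 24, 302], [18.3, 9.8]), ([142, 0, 68, 52, 1857], [178.2, 22.6]), ([32, 20, 49, 82, 1561], [58.6, 55.4]), ([184, 73, 14, 13, 82], [188.7, 79.1]), ([137, 74, 73, 98, 2669], [182.9, 134.1])]
```

```bash
cat >> h.py <<'E'
C0=np.array([.5414,.0102]);BX=np.array([-.641,-.7675]);BY=np.array([.7675,-.641])
def bw(x,y,z): return [*(C0+x*BX+y*BY),z]
def lid(c,th,rs=(.04,.06,.08,.1,.11),ys=(-.07,-.05,-.03,.03,.05,.07)):
    return [[c["img"][int(v),int(u)].mean().round(0) for y in ys for u,v in [proj(c,bw(.0575-r*np.cos(th),y,.0605+r*np.sin(th)))]] for r in rs]
E
python3 - <<'E'
from h import *
c=read_camera("side");c0=dict(c,img=cv2.imread("pics/side0.png"));t=read_camera("top");t0=dict(t,img=cv2.imread("pics/top0.png"))
print('before side'); print(np.array(lid(c0,2.12)));print('now side'); print(np.array(lid(c,2.12)))
print('top before');print(np.array(lid(t0,2.12)));print('top now');print(np.array(lid(t,2.12)))
for th in(1.6,1.3,1.0):print(th);print(np.array(lid(c,th)))
E
```

```text
before side
[[ 85.  85.  84.  84.  84.  85.]
 [ 83.  85.  85.  84.  83.  84.]
 [ 86.  86.  87.  84.  85.  85.]
 [ 84.  84.  86.  83.  86.  83.]
 [132. 131. 131. 132.  92. 116.]]
now side
[[147. 160. 163. 175. 175. 176.]
 [157. 156. 155. 151. 155. 167.]
 [182. 159. 163. 158. 155. 156.]
 [190. 191. 193. 195. 190. 191.]
 [189. 191. 191. 194. 195. 191.]]
top before
[[60. 61. 62. 63. 60. 61.]
 [61. 65. 60. 60. 63. 63.]
 [61. 62. 64. 60. 62. 63.]
 [66. 64. 62. 63. 63. 61.]
 [90. 75. 74. 63. 68. 69.]]
top now
[[29. 38. 42. 60. 62. 44.]
 [50. 56. 50. 62. 61. 44.]
 [56. 58. 60. 64. 59. 45.]
 [57. 62. 61. 63. 63. 42.]
 [63. 66. 64. 67. 62. 46.]]
1.6
[[16. 24. 51. 51. 51. 63.]
 [18. 38. 20. 49. 50. 53.]
 [18. 20. 29. 48. 50. 52.]
 [19. 14. 33. 48. 48. 51.]
 [17. 14. 19. 49. 50. 49.]]
1.3
[[154.  22.  50.  65.  63.  55.]
 [105.  83.  56.  70.  63.  73.]
 [ 18.  50.  35. 124. 117.  81.]
 [ 23. 230. 155.  64.  79.  80.]
 [ 25. 232. 233.  64.  60.  79.]]
1.0
[[ 79.  50.  52.  67.  81.  82.]
 [219.  92.  82.  84.  82.  80.]
 [233.  83.  33.  82.  80.  82.]
 [235. 234.  90.  60. 143.  82.]
 [236. 233. 219.  63. 147. 147.]]
```

The lid is up at about 1.55 rad and follows the fingers. Continue over the top, then down.

send_rows(plan=[[[-0.055,0,0],[0,0,0]],[[-0.055,0,0],[0,0,0]],[[-0.055,0,0],[0,0,0]],[[-0.055,0,0],[0,0,0]],[[-0.055,0,0],[0,0,0]],[[-0.055,0,0],[0,0,0]],[[0,0,0],[0,0,0]],[[0,0,0],[0,0,0]]])

```text
time: 68.05
eef_pos: [0.5271, -0.0042, 0.134]
tcp_rot: [0.305, -0.638, 0.638, -0.306]
contact_force: [0.6, -0.4, 0.5]
opening: 0.001
```

send_rows(plan=[[[-0.042,0.044,0],[0,0,0]],[[-0.042,0.044,0],[0,0,0]],[[-0.042,0.044,0],[0,0,0]],[[-0.042,0.044,0],[0,0,0]],[[-0.042,0.044,0],[0,0,0]],[[-0.042,0.044,0],[0,0,0]],[[-0.042,0.044,0],[0,0,0]],[[-0.042,0.044,0],[0,0,0]],[[0,0,0],[0,0,0]],[[0,0,0],[0,0,0]]])

```text
time: 69.05
eef_pos: [0.5518, 0.0271, 0.0912]
tcp_rot: [-0.306, 0.638, -0.638, 0.305]
contact_force: [-0.7, 0.3, -0.8]
opening: -0.0
```

Run:
```python
from h import *
b(); c=read_camera("side")
for th in(1.57,1.2,.9,.7,.5,.2):print(th);print(np.array(lid(c,th,rs=(.04,.08,.11))))
```

```text
box x -0.0197 y -0.0028 z 0.0912 [-0.7094  0.3249 -0.8494] 69.05
1.57
[[ 95. 109.  75. 127. 125. 127.]
 [ 98.  96.  98. 111. 127. 126.]
 [132.  98.  98.  56. 109. 125.]]
1.2
[[100.  71.  56. 125. 127. 124.]
 [132.  97.  75.  58. 109. 127.]
 [235. 231. 124. 109.  56.  56.]]
0.9
[[ 70.  56.  56. 125. 126. 126.]
 [ 82.  66.  57.  56.  72. 126.]
 [ 19.  38.  26.  16.  55.  57.]]
0.7
[[ 74.  56.  56. 125. 126. 125.]
 [221.  58.  73.  58.  57. 126.]
 [ 21.  20.  14.  54.  69.  71.]]
0.5
[[ 71.  58.  57. 126. 126. 125.]
 [ 56.  56.  57.  57.  73.  95.]
 [ 24.  53. 101.  73.  74. 125.]]
0.2
[[ 56.  57.  58. 126. 127. 126.]
 [ 43.  43.  77.  74. 127. 107.]
 [ 66. 113.  35. 109. 108. 144.]]
```

send_rows(plan=[[[-0.014,0.045,0],[0,0,0]],[[-0.014,0.045,0],[0,0,0]],[[-0.014,0.045,0],[0,0,0]],[[-0.014,0.045,0],[0,0,0]],[[-0.014,0.045,0],[0,0,0]],[[-0.014,0.045,0],[0,0,0]],[[0,0.03,0],[0,0,0]],[[0,0.02,0],[0,0,0]],[[0,0,0],[0,0,0]],[[0,0,0],[0,0,0]]])

```text
time: 70.1
eef_pos: [0.558, 0.0346, 0.053]
tcp_rot: [-0.306, 0.638, -0.638, 0.305]
contact_force: [0.4, 0.1, 0.3]
opening: -0.002
```

send_rows(plan=[[[0,0.015,0],[0,0,0]],[[0,0.015,0],[0,0,0]],[[0,0,0],[0,0,0]],[[0,0,0],[0,0,0]]])

```text
time: 70.5
eef_pos: [0.5581, 0.0346, 0.0494]
tcp_rot: [-0.305, 0.638, -0.638, 0.305]
contact_force: [-0.3, 0.6, 0.3]
opening: -0.0
```

send_rows(plan=[[[0,0.012,0],[0,0,0]],[[0,0.012,0],[0,0,0]],[[0,0,0],[0,0,0]],[[0,0,0],[0,0,0]]])

```text
time: 70.9
eef_pos: [0.5584, 0.0347, 0.0472]
tcp_rot: [-0.305, 0.638, -0.638, 0.305]
contact_force: [-1.2, 0.5, 5.8]
opening: 0.001
```

send_rows(plan=[[[0,0.012,0],[0,0,0]],[[0,0,0],[0,0,0]],[[0,0,0],[0,0,0]]])

```text
time: 71.2
eef_pos: [0.5584, 0.0346, 0.0471]
tcp_rot: [-0.306, 0.638, -0.638, 0.305]
contact_force: [-4.6, 0.3, 12.5]
opening: -0.001
```

Hard contact at tip z≈0.066, which matches the shut lid's top (0.0665). Lift off and verify.

send_rows(plan=[[[0,-0.1,0],[0,0,0]],[[0,-0.25,0],[0,0,0]],[[0,-0.35,0],[0,0,0]],[[0,-0.35,0],[0,0,0]],[[0.2,-0.2,0.1],[0,0,0]],[[0.3,0,0.25],[0,0,0]],[[0.3,0,0.25],[0,0,0]],[[0.3,0,0.25],[0,0,0]],[[0.3,0,0.25],[0,0,0]],[[0.1,0,0.1],[0,0,0]],[[0,0,0],[0,0,0]],[[0,0,0],[0,0,0]]])

```text
time: 72.4
eef_pos: [0.5574, -0.1953, 0.1948]
tcp_rot: [-0.305, 0.638, -0.637, 0.305]
contact_force: [0.2, 1.1, 0.3]
opening: -0.001
```

Run:
```python
from h import *
b(); c=read_camera("side");t=read_camera("top"); cv2.imwrite("pics/end_t.png",t["img"]); cv2.imwrite("pics/end_s.png",c["img"])
print('shut lid plane');print(np.array(lid(t,0)));print(np.array(lid(c,0)))
# black tab just past free edge, at shut / at slightly raised angles
for th in(0,.05,.1,.2,.3):
    f=lambda cam,r,y:[cam["img"][int(v),int(u)].mean() for u,v in [proj(cam,bw(.0575-r*np.cos(th),y,.0635+r*np.sin(th)))]][0].round(0)
    print(th,'tab',[f(t,.121,y) for y in(-.04,-.02,0,.02,.04)],[f(c,.121,y) for y in(-.04,-.02,0,.02,.04)])
# dark blob of tab in top -> ray on z=.0635 ; and tri
for cam,n in((t,'top'),(c,'side')):
    u,v=proj(cam,bw(-.064,0,.0635)).astype(int); im=cam["img"][v-25:v+25,u-25:u+25]; m=(im.max(2)<45).astype(np.uint8)
    k,_,st,ce=cv2.connectedComponentsWithStats(m); q=[(st[i].tolist(),(ce[i]+[u-25,v-25]).round(1).tolist()) for i in range(1,k) if st[i,4]>25]; print(n,(u,v),q)
    for a in q: 
        p=onz(cam,*a[1],.0635)[:2]-C0; print('  box',p@BX,p@BY)
# bystanders moved? difference of first and last top picture
d=cv2.absdiff(t["img"],cv2.imread("pics/top0.png")).max(2)
for n,(x,y) in dict(spacer=(458,174),loupe=(257,203),usb=(345,195),blue=(291,342),clamp=(245,232)).items(): print(n,d[y-10:y+10,x-10:x+10].mean().round(1))
```

```text
box x 0.1475 y 0.1440 z 0.1948 [0.165  1.0976 0.2721] 72.4
shut lid plane
[[137. 134. 133. 124. 126. 122.]
 [133. 134. 133. 125. 127. 122.]
 [134. 132. 133. 124. 126. 119.]
 [131. 128. 128. 120. 118. 113.]
 [132. 130. 129. 122. 121. 121.]]
[[129. 132. 133. 134. 136. 115.]
 [135. 133. 132. 134. 134. 134.]
 [113. 133. 132. 133. 132. 116.]
 [119. 133. 134. 132. 138. 134.]
 [133. 133. 134. 133. 133. 135.]]
0 tab [np.float64(182.0), np.float64(41.0), np.float64(36.0), np.float64(37.0), np.float64(182.0)] [np.float64(238.0), np.float64(124.0), np.float64(25.0), np.float64(30.0), np.float64(232.0)]
0.05 tab [np.float64(180.0), np.float64(39.0), np.float64(44.0), np.float64(34.0), np.float64(185.0)] [np.float64(238.0), np.float64(238.0), np.float64(28.0), np.float64(25.0), np.float64(233.0)]
0.1 tab [np.float64(180.0), np.float64(41.0), np.float64(44.0), np.float64(37.0), np.float64(185.0)] [np.float64(238.0), np.float64(239.0), np.float64(26.0), np.float64(28.0), np.float64(131.0)]
0.2 tab [np.float64(140.0), np.float64(39.0), np.float64(41.0), np.float64(78.0), np.float64(184.0)] [np.float64(236.0), np.float64(239.0), np.float64(29.0), np.float64(29.0), np.float64(25.0)]
0.3 tab [np.float64(118.0), np.float64(42.0), np.float64(41.0), np.float64(174.0), np.float64(186.0)] [np.float64(238.0), np.float64(238.0), np.float64(238.0), np.float64(28.0), np.float64(28.0)]
top (np.int64(357), np.int64(207)) [([0, 8, 16, 13, 106], [339.4, 196.0]), ([17, 15, 19, 20, 97], [358.6, 205.7])]
  box -0.10326699165872535 -0.0038759098124088454
  box -0.06492289497898934 0.0038013407922038306
side (np.int64(321), np.int64(265)) [([20, 17, 13, 21, 124], [322.3, 267.0])]
  box -0.06377031297687541 0.003794941071361666
spacer 7.8
loupe 5.6
usb 7.1
blue 7.2
clamp 7.5
```

The tab seen from both cameras meets the shut position to about 1 mm (0.05 rad would be 6 mm), the contact height agrees, and the bystanders' pixels are unchanged. Handing in.

```bash
python3 -c "
from h import *
print(sign_off()); s=get_state(); print(s['time'])"
```

```text
the job is handed in; nothing more can be done
None
the job is handed in; nothing more can be done
```

I gauged all four caps from shortest to tallest, sorted them, shut the lid and handed the job in at about 72 s; it reports no verdict.

| Cap | Where it stopped on the gauge | Result | Now in |
|---|---|---|---|
| 34 mm | slid to the pedestal | worn | black scrap bin |
| 40 mm | slid to the pedestal | worn | black scrap bin |
| 46 mm | stopped on the step | sound | grey box |
| 52 mm | slid to the pedestal | worn | black scrap bin |

- **46 mm cap:** it had been knocked against the clamp's red lever during the run. I measured it again, slid it clear of the lever and then lifted it. After the release I pressed it lightly while shifting it sideways, and it stayed on the step.
- **Last checks:** a picture taken before I shut the lid showed all three worn caps inside the bin. It also showed the sound cap standing in the box.
    - **Lid:** my fingertips met its top at 66 mm (66.5 mm expected), and both cameras placed its tab within about 1 mm of the shut position.
    - **Bystanders:** the spacer, loupe, data stick, clamp and blue look-alike showed no change in the top view.
- **What disagreed:** the fingertips are really about 19 mm behind the TCP, not 14 mm ahead as `tips_ahead` says. My first grasp closed in the air above the 34 mm cap because of this; I measured the real offset by touching the cap's top.
- **Not clean:** the 52 mm cap met the bin's end wall on the way down and now lies leaning inside, below the rim. The lid's edge also lifted the hand about 10 mm early in the push, and one reading showed about 15 N upwards.

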